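# Put out the menu slates

## Task

Put out the menu slates for opening time: move the jugs off the lid of the slate box and stand them on the bar mat, upright and wholly on it, then open the box, draw every slate up out of its slot and stand them all upright, side by side, in the channel of the menu ledge, leaning on its back board. Shut the lid of the empty box afterwards, and leave everything else on the counter where it is.

Things in the scene. Friction and masses are not known exactly. Their poses are not given: they have to be found in the camera images.
- slate_box: Lidded wooden storage box fixed on the right or left of the counter: 150 (x) x 230 (y) x 145 mm high to the rim, walls and floor 8 mm. Origin: centre of its underside; z up, x away from the robot towards the hinge, y along its length.
- slate_box_in (a point): Centre of the box's inner floor. Four upright slots 12 mm wide, formed by ribbed strips along the front and back walls, lie at box y = -67.5, -22.5, 22.5, 67.5 mm, at most one slate in each: it stands on this floor with its width along the box's x, its top edge 7 mm below the rim. At mid-width a finger has 35 mm or more free beside each slate.
- lid (a joint): Wooden lid of the box (150 x 230 x 10 mm, 0.3 kg), hinged along the far (+x) rim: 0 = shut, grows as it opens, 1.75 rad = its stop, a little past upright. The hinge is stiff: the lid stays where it is left, and moving it takes about 5 N at the knob.
- lid_handle (a point): Grip point of the lid's round brass knob (head 28 mm across and 16 mm tall): on the knob's axis, 35 mm off the lid's outer face (the knob ends at 43 mm), 30 mm from the lid's front edge, midway along it. z points out of the lid.
- lid_hinge (a point): Middle of the lid's hinge line, on the far rim of the box 145.5 mm above the counter; the line runs along the box's y. Shut, the knob's grip point lies 120 mm towards the robot from it and 45 mm above it; it goes round the line in a circle as the lid opens.
- ledge: Sloping wooden menu ledge at the far side, fixed, 400 mm long along its y, room for three slates side by side; x away from the robot (to the customers), z up. Origin: on the counter, below the mid-point of the line where back board and channel floor meet. Its foot reaches from x = -50 to 26 mm.
- ledge_floor (a point): Middle of the ledge's channel where floor (20 mm above the counter) and back board meet. The back board rises from here 90 mm along its slope, leaning 20 degrees from vertical towards the robot; the lip's inner face is 18 mm in front (+x), its top 12 mm above the floor. Slates stand in it on their 110 mm edge, leaning 20 to 26 degrees on the board.
- bar_mat: Black ribbed rubber bar mat, 200 (x) x 260 (y) x 4 mm, fixed flat on the counter on the other side from the slate box. Origin: centre of its underside; z up.
- slate1: Menu slate: black chalkboard in a thin pale wooden frame, 110 mm wide (its x) x 8 mm thick (its y) x 130 mm tall (its z), about 0.12 kg; both faces alike. Origin: middle of its bottom edge, z up the slate. Not every slate is there.
- slate2: Menu slate: black chalkboard in a thin pale wooden frame, 110 mm wide (its x) x 8 mm thick (its y) x 130 mm tall (its z), about 0.12 kg; both faces alike. Origin: middle of its bottom edge, z up the slate. Not every slate is there.
- slate3: Menu slate: black chalkboard in a thin pale wooden frame, 110 mm wide (its x) x 8 mm thick (its y) x 130 mm tall (its z), about 0.12 kg; both faces alike. Origin: middle of its bottom edge, z up the slate. Not every slate is there.
- slate4: Menu slate: black chalkboard in a thin pale wooden frame, 110 mm wide (its x) x 8 mm thick (its y) x 130 mm tall (its z), about 0.12 kg; both faces alike. Origin: middle of its bottom edge, z up the slate. Not every slate is there.
- jug1: Small round steel espresso jug, 60 mm in diameter up to 52 mm, narrower at the neck, 80 mm tall, about 0.15 kg, with a strap handle on its +y side reaching 47 mm from the axis (between 16 and 66 mm up) and a short spout on the far side. Origin: centre of its underside, z up. At the start it stands on the lid of the slate box, handle outwards. Not every jug is there.
- jug2: Small round steel espresso jug, 60 mm in diameter up to 52 mm, narrower at the neck, 80 mm tall, about 0.15 kg, with a strap handle on its +y side reaching 47 mm from the axis (between 16 and 66 mm up) and a short spout on the far side. Origin: centre of its underside, z up. At the start it stands on the lid of the slate box, handle outwards. Not every jug is there.
- sugar_jar: Bystander: glass sugar jar, 66 mm across, 95 mm tall. Origin: centre of its underside. Not to be disturbed.
- coffee_cup: Bystander: white cup on a 110 mm saucer, 64 mm tall. Origin: centre of its underside. Not to be disturbed.
- tamper: Bystander: steel tamper, 58 mm across, 78 mm tall. Origin: centre of its underside. Not to be disturbed.
- milk_carton: Bystander: milk carton, 70 x 70 mm, 162 mm tall. Origin: centre of its underside. Not to be disturbed.
- tumbler: Bystander: teal lidded tumbler, 88 mm across, 148 mm tall. Origin: centre of its underside. Not to be disturbed.

How it is judged:
By the outcome, as a careful person would: the job done as asked, in the order asked, and still so for the second after the job is handed in, with the robot touching nothing.
Of jug1, jug2 only 1 to 2 are there at a start; the rules pass over those that are not, and their reading is None.
Of slate1, slate2, slate3, slate4 only 2 to 3 are there at a start; the rules pass over those that are not, and their reading is None.
At some moment in a run one of jug1, jug2 may be knocked a few centimetres aside while the robot is not near it.
It also fails if it takes over 210 s, if anything falls off the work surface, if the arm or the gripper's body presses on something with over 40 N, if the wrist force passes 120 N, or if a joint passes its speed limit or range.

## Robot

A 7-joint arm with a two-finger parallel gripper is mounted at the origin on the work surface. World frame = base frame: x ahead of the robot, y to its left, z up, the work surface at z = 0. Lengths are in mm, angles in rad, forces in N, time in s.
With the tool pointing down it reaches from about 400 to 850 mm from the base axis. Payload 4.5 kg.
Tool frame: the origin (TCP) lies on the centre line of the jaws, within the pads' length; the fingertips stand 25 mm ahead of it and the grasp point (between the pads) lies 6 mm ahead of it; y points along the fingers, x is the direction in which the jaws open and shut, and the axes are right-handed (so a half turn about y gives the same grasp; the last joint's range is limited). The gripper opens to 85 mm and grips with 20 to 120 N. Pads are 22 mm wide; open, the fingers measure 114 mm over their backs; the gripper's body (76 mm by 85 mm) begins 54 mm behind the grasp point. The pads swing forward as they close: fully open they stand 13 mm farther back than shut.
Start: joints at [-1.246, 0.689, -0.195, 1.565, 0.157, 0.902, -0.215], TCP at [179.179, 598.788, 256.317] pointing down, gripper open.
Joint ranges: [-3.01, 3.01], [-0.46, 2.08], [-1.47, 1.51], [0.13, 2.56], [-1, 4.14], [0.04, 2.09], [-2.66, 2.66]. Speed limits (rad/s): [2.57, 2.57, 3.14, 3.14, 3.14, 3.14, 3.14].

## Interface

Orientations are given as a rotation vector (axis times angle).
In Python, from cell import readout, read_camera, calibration, workorder gives the robot as it stands.
- The arm moves only by the shell command python3 -m inch 'ROWS' [FORCE]. ROWS is JSON, a list of rows, each a list of 3 entries, a list of its own where there are three numbers: the shift along the tool's x, y, z in units of 40 mm (1.0 is 40 mm), then the turn, a rotation vector about the tool's x, y, z in units of 8 degrees (1.0 is 8 degrees), then the gripper command: -1 is shut, 1 is fully open, values between are in proportion. In form: [[[dx, dy, dz], [wx, wy, wz], claw], ...]. A call has 1 to 20 rows; each row shifts and turns the pose as measured when the row begins, along the tool's axes as they then stand; what a row does not reach is not made up. A row lasts 1/10 s, in which the tool goes at most 50 mm and 8.59 degrees, less where a joint would pass 70% of its speed; a pose out of reach is approached as far as the arm can. A call is refused whole if a number of a shift passes 1 or a number of a turn 1, either way. A call with a gripper value outside its range is refused whole. The fingers move at their own pace and stop on an object; FORCE is the grip in N (left out, the last holds). Time passes only in rows, so rows that do not move let the fingers close. It gives the time, the measured TCP pose, the force and the opening at its end, in the units of the state.
- readout.sense(): the state, without advancing time (a new reading comes with each control period).
- read_camera(name): name is "scene" or "top" or "wrist"; returns (picture, depth): 480x640x3 uint8, red, green, blue; 480x640 float32, mm along the optical axis (not along the pixel's ray), 0 where there is no reading.
- calibration(name): a dict with "K" (3x3 intrinsics, pixels), "origin" and "orientation" of the camera in the world. Camera axes: x right, y up, looking along -z (the intrinsics and any distortion apply to the point x, -y, -z); pixel columns grow to the right and rows downward; lengths in mm; the calibration is good to about 2 mm. A picture is of the moment at which its call begins: read the wrist's pose just before it. calibration takes no time and is no camera call; for the wrist camera it gives the pose at the moment of the call.
- workorder.hand_in(): hands the job in, once; it reports no verdict.
The state is a dict: "t": time; "joint_positions": joint angles; "joint_velocities": joint speeds; "tau": joint torques, N m; "tcp_pos": TCP position; "ee_rot": TCP orientation; "wrist_force": force on the tool from outside, world axes, zero at the start; "torque": the same for the moment, N m; "finger_gap": finger opening in mm.
Only numpy, scipy, OpenCV 4.12 (cv2) and the standard library are available. Lean on these libraries where they do the work, as an engineer would, in place of code of your own. Each camera call takes 0.05 s, during which the arm holds its last target.

## Working session

There is one attempt and no reset: what is moved stays moved. The work goes in short steps, Python scripts to look and compute and a shell command to move; the robot and the scene stay as the last step left them, time stands still between calls to the robot, and variables do not carry over. Pictures are saved under pics/ and viewed, and the job is handed in when it is done.

```bash
ls; mkdir -p pics; python3 - <<'E'
from cell import readout, read_camera, calibration, workorder
import cv2,numpy as np
print(readout.sense())
for n in ("scene","top","wrist"):
    c=calibration(n);print(n,c)
    p,d=read_camera(n);cv2.imwrite(f"pics/{n}0.png",p[:,:,::-1]);np.save(f"{n}0.npy",d)
E
```

```text
pics
{'t': 0.0, 'joint_positions': array([-1.24618786,  0.68998867, -0.19452436,  1.56636638,  0.15729216,
        0.90252342, -0.21510561]), 'joint_velocities': array([ 0.00037215, -0.00227638,  0.00018274, -0.00059122, -0.00118373,
       -0.00014191,  0.00013673]), 'tau': array([ 4.91774438e-05, -5.39618504e+01, -1.26646690e+00, -1.58539706e+01,
        9.11005220e-03,  9.47135937e-03,  5.60296172e-06]), 'tcp_pos': array([179.06645809, 598.14925227, 255.47540828]), 'ee_rot': array([-1.33408323, -0.99140112,  0.99379174]), 'wrist_force': array([-0.01753865, -0.21390307, -0.27315963]), 'torque': array([-0.01190498, -0.00509544, -0.01707529]), 'finger_gap': 85.19782761194847}
scene {'K': array([[524.81461752,   0.        , 319.51460544],
       [  0.        , 524.81461752, 237.01481888],
       [  0.        ,   0.        ,   1.        ]]), 'origin': array([1044.03329074,  721.76401483,  707.73204776]), 'orientation': array([0.38891356, 1.2253711 , 2.21916213])}
top {'K': array([[499.90184388,   0.        , 329.49502696],
       [  0.        , 499.90184388, 242.31181083],
       [  0.        ,   0.        ,   1.        ]]), 'origin': array([ 4.06789143e+02, -9.87801206e-01,  1.27698469e+03]), 'orientation': array([ 0.06237763, -0.06465233, -1.55357349])}
wrist {'K': array([[420.81076592,   0.        , 314.11274262],
       [  0.        , 420.81076592, 243.07703698],
       [  0.        ,   0.        ,   1.        ]]), 'origin': array([101.15686499, 622.42214373, 373.29672461]), 'orientation': array([-0.28076314, -0.20674757,  1.26909206])}
```

View pics/top0.png

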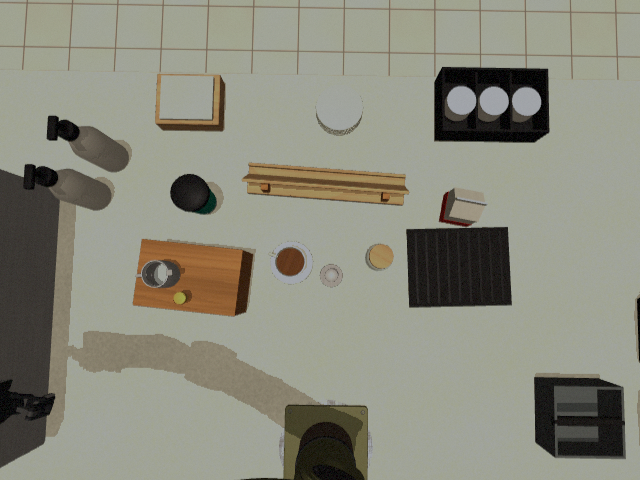

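View pics/scene0.png

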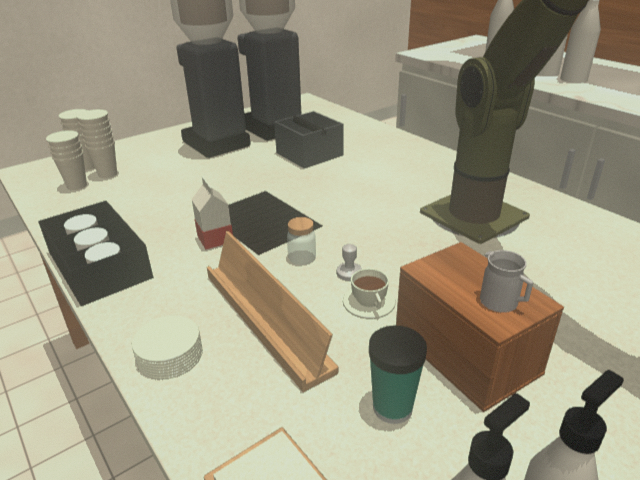

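```bash
cat > h.py <<'E'
from cell import readout, read_camera, calibration, workorder
import cv2,numpy as np
from scipy.spatial.transform import Rotation as R
def cloud(n,save=None):
    c=calibration(n);p,d=read_camera(n)
    if save: cv2.imwrite(f"pics/{save}.png",p[:,:,::-1])
    K=c['K'];v,u=np.mgrid[0:480,0:640]
    d=d.astype(float)
    X=np.stack([(u-K[0,2])*d/K[0,0],-(v-K[1,2])*d/K[1,1],-d],-1)
    W=X@R.from_rotvec(c['orientation']).as_matrix().T+c['origin']
    W[d==0]=np.nan
    return p,W
def proj(n,P,c=None):
    c=c or calibration(n);X=(np.asarray(P)-c['origin'])@R.from_rotvec(c['orientation']).as_matrix()
    K=c['K'];return np.stack([K[0,0]*X[...,0]/-X[...,2]+K[0,2],K[1,1]*-X[...,1]/-X[...,2]+K[1,2]],-1)
def tool():
    s=readout.sense();return s['tcp_pos'],R.from_rotvec(s['ee_rot']).as_matrix(),s
E
python3 -c "
from h import *
t,r,s=tool();print(r.round(3))"
```

```text
[[ 0.287 -0.    -0.958]
 [ 0.958 -0.001  0.287]
 [-0.001 -1.    -0.   ]]
```

The top view shows the box at left (px 190,277) with one jug (160,273) and the knob (180,298). The ledge is at (327,184), the mat at (459,266), and the tumbler, cup, tamper, jar and carton stand between them. Next I'll measure them.

```bash
python3 - <<'E'
from h import *
p,W=cloud("top");np.save("W0.npy",W)
def rect(m,name):
    m=cv2.morphologyEx(m.astype(np.uint8),cv2.MORPH_OPEN,np.ones((3,3)))
    n,l,st,_=cv2.connectedComponentsWithStats(m)
    i=1+np.argmax(st[1:,4]); q=W[l==i]
    r=cv2.minAreaRect(q[:,:2].astype(np.float32));print(name,r,np.median(q[:,2]),st[i])
z=W[...,2]; v,u=np.mgrid[0:480,0:640]
rect((abs(z-155)<8)&(u>125)&(u<250)&(v>230)&(v<320),"lid")
dark=p.max(2)<70
rect(dark&(u>400)&(u<520)&(v>220)&(v<315),"mat")
for nm,(a,b,c,d) in dict(jug=(135,182,255,292),knob=(172,190,290,306),tumbler=(165,220,170,218),cup=(265,318,238,288),tamper=(318,346,260,290),jar=(365,396,240,274),carton=(438,488,184,228),ledge=(240,412,160,210)).items():
    q=W[c:d,a:b].reshape(-1,3);pq=q[q[:,2]>(170 if nm in('jug','knob') else 15)]
    top=np.nanpercentile(pq[:,2],98); t=pq[pq[:,2]>top-8]
    print(nm,'top',top.round(1),'ctr top',((t.min(0)+t.max(0))/2).round(1),'all',pq.min(0).round(1),pq.max(0).round(1))
print("table z",np.nanmedian(W[320:380,400:520,2]))
E
```

```text
lid ((414.55267333984375, 314.7511291503906), (231.0522918701172, 150.04908752441406), 84.45415496826172) 155.51461287627671 [ 133  239  110   77 5817]
mat ((453.1121520996094, -332.095703125), (196.376220703125, 259.67120361328125), 2.705967664718628) nan [ 407  227  105   80 7911]
jug top 237.4 ctr top [420.5 357.8 234.9] all [392.1 325.7 170.1] [449.8 406.3 240.4]
knob top 201.8 ctr top [369.3 318.6 198.6] all [356.1 305.  185.5] [382.2 332.2 203.5]
tumbler top 151.4 ctr top [609.3 322.7 149. ] all [565.7 279.3  15. ] [651.8 367.1 154.5]
cup top 60.9 ctr top [457.4  94.9  58.8] all [419.5  56.8  15.2] [495.3 148.8  64.5]
tamper top 77.8 ctr top [425.8  -6.8  74.6] all [399.1 -32.3  15.1] [452.   18.2  79.3]
jar top 99.8 ctr top [ 472.5 -124.3   97.6] all [ 440.  -152.6   15.1] [503.1 -91.5 103.4]
carton top 162.4 ctr top [ 597.3 -321.7  161.4] all [ 555.4 -360.7   15.1] [ 639.  -280.   168.2]
ledge top 105.5 ctr top [637.7  11.2 103.8] all [ 609.3 -190.2   15. ] [707.  211.1 110.1]
table z -0.07994437330785331
```

```bash
python3 - <<'E'
from h import *
from scipy.optimize import least_squares
p,Ws=cloud("scene");W=np.load("W0.npy")
def circ(q,r):
    f=lambda c:np.hypot(q[:,0]-c[0],q[:,1]-c[1])-r
    s=least_squares(f,q.mean(0)[:2],loss='soft_l1',f_scale=1);return s.x.round(1),np.median(abs(f(s.x))).round(2),len(q)
for nm,A in (("scene",Ws),("top",W)):
    q=A.reshape(-1,3);q=q[np.all(np.isfinite(q),1)]
    m=(q[:,2]>165)&(q[:,2]<203)&(q[:,0]>385)&(q[:,0]<460)&(q[:,1]>320)&(q[:,1]<392)
    print(nm,"jug",circ(q[m],30) if m.sum()>10 else m.sum())
    m=(q[:,2]>228)&(q[:,2]<245)&(q[:,0]>385)&(q[:,0]<460)&(q[:,1]>320)&(q[:,1]<420)
    t=q[m];print(t.min(0),t.max(0))
    # ledge board top
    m=(q[:,2]>70)&(q[:,2]<103)&(q[:,0]>600)&(q[:,0]<700)&(q[:,1]>-200)&(q[:,1]<220)
    t=q[m]
    l=np.linalg.lstsq(np.c_[t[:,1:],np.ones(len(t))],t[:,0],rcond=None)[0];print(nm,"ledge x=a y+b z+c",l,len(t),"x at z=20,y=10:",l@[10,20,1])
    m=(q[:,2]>100)&(q[:,2]<108)&(q[:,0]>600)&(q[:,0]<700)&(q[:,1]>-220)&(q[:,1]<240);t=q[m]
    l=np.polyfit(t[:,1],t[:,0],1);print("top edge",l,t[:,1].min(),t[:,1].max())
    r=cv2.minAreaRect(t[:,:2].astype(np.float32));print(r)
    m=(q[:,2]>16)&(q[:,2]<36)&(q[:,0]>600)&(q[:,0]<740)&(q[:,1]>-220)&(q[:,1]<240);r=cv2.minAreaRect(q[m][:,:2].astype(np.float32));print("foot",r)
E
```

```text
scene jug (array([418.8, 362.4]), np.float64(0.65), 736)
[389.97183547 328.18747136 228.0367076 ] [448.33484672 391.71617475 238.12629958]
scene ledge x=a y+b z+c [ 6.00194955e-02 -4.11505194e-01  6.79748897e+02] 2315 x at z=20,y=10: 672.1189883739595
top edge [6.26726097e-02 6.36688896e+02] -186.09688082028674 213.50044195925938
((637.2239990234375, 13.64312744140625), (400.09619140625, 10.943841934204102), 86.6387710571289)
foot ((658.9299926757812, 12.396240234375), (402.971435546875, 76.64733123779297), 86.57931518554688)
top jug (array([420.4, 360. ]), np.float64(1.45), 276)
[392.38964945 325.67639926 228.08902701] [448.62699532 389.94808878 240.42391074]
top ledge x=a y+b z+c [ 6.13906599e-02 -5.26499150e-01  6.90110410e+02] 604 x at z=20,y=10: 680.1943331333812
top edge [6.10323253e-02 6.36040596e+02] -186.39697212355026 208.76789970903496
((637.4019165039062, 11.262557983398438), (396.09271240234375, 10.145873069763184), 86.47093200683594)
foot ((658.3064575195312, 9.626327514648438), (398.8101806640625, 77.89479064941406), 86.54236602783203)
```

View pics/wrist0.png

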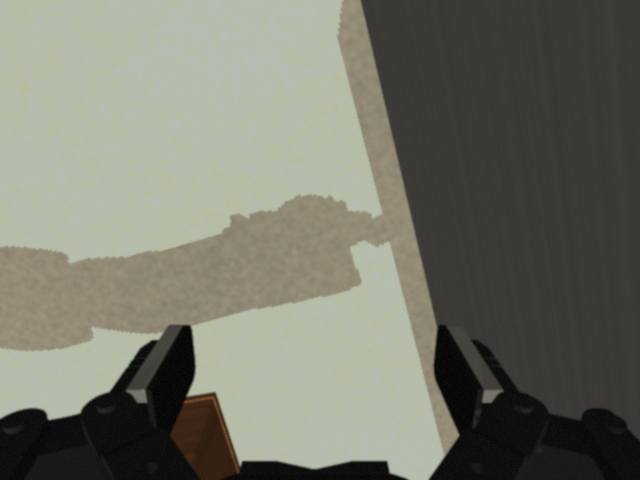

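```bash
cat >> h.py <<'E'
def yawR(a,tilt=0,roll=0):
    # tool x at world azimuth a(deg), tool y down; tilt>0: turn about world horizontal so tool y leans toward +tool-x
    a=np.radians(a);x=np.array([np.cos(a),np.sin(a),0]);y=np.array([0,0,-1.]);z=np.cross(x,y)
    M=np.stack([x,y,z],1)
    return R.from_matrix(M)*R.from_euler('z',-tilt,degrees=True)*R.from_euler('x',roll,degrees=True)
def plan(P=None,Rt=None,show=True):
    t,r,s=tool()
    P=t if P is None else np.array(P,float)
    Rt=R.from_matrix(r) if Rt is None else Rt
    rv=(R.from_matrix(r).inv()*Rt).as_rotvec(degrees=True)/8
    print("tcp",t.round(1),"gap",round(float(s['finger_gap']),1),"F",s['wrist_force'].round(1),"t",round(s['t'],2))
    print("J",s['joint_positions'].round(2))
    print("shift (cur frame)",((P-t)@r/40).round(2),"(target frame)",((P-t)@Rt.as_matrix()/40).round(2),"turn",rv.round(2))
E
python3 -m inch '[[[0,-0.5,0],[0,0.98,0],1],[[0,-0.5,0],[0,0.98,0],1],[[0,-0.5,0],[0,0.98,0],1],[[0,0,0],[0,0.98,0],1],[[0,0,0],[0,0.98,0],1],[[0,0,0],[0,0.98,0],1],[[0,0,0],[0,0.98,0],1],[[0,0,0],[0,0.98,0],1],[[0,0,0],[0,0.98,0],1],[[0,0,0],[0,0.98,0],1]]' 30
python3 -c "
from h import *
plan([419.5,361,315],yawR(-5.5))"
```

```text
t: 1.25
tcp_pos: [178.4, 597.2, 316.8]
ee_rot: [-1.572, 0.114, -0.11]
wrist_force: [-0.0, -0.9, -0.2]
finger_gap: 85.3
tcp [178.4 597.2 316.8] gap 85.3 F [-0.  -0.9 -0.2] t 1.25
J [-1.47  0.63  0.21  1.5  -0.15  1.03 -1.36]
shift (cur frame) [ 6.81  0.05 -4.99] (target frame) [ 6.57  0.04 -5.3 ] turn [ 0.03 -0.33 -0.02]
```

```bash
python3 -m inch '[[[0,0,0],[0,-0.33,0],1],[[0.82,0,-0.66],[0,0,0],1],[[0.82,0,-0.66],[0,0,0],1],[[0.82,0,-0.66],[0,0,0],1],[[0.82,0,-0.66],[0,0,0],1],[[0.82,0,-0.66],[0,0,0],1],[[0.82,0,-0.66],[0,0,0],1],[[0.82,0,-0.66],[0,0,0],1],[[0.82,0,-0.66],[0,0,0],1],[[0,0,0],[0,0,0],1]]'
python3 - <<'E'
from h import *
p,W=cloud("wrist","w1");plan([419.5,361,200],yawR(-5.5))
E
```

```text
t: 2.25
tcp_pos: [425.1, 355.5, 314.0]
ee_rot: [-1.575, 0.074, -0.067]
wrist_force: [0.3, 0.4, -0.5]
finger_gap: 85.2
tcp [422.5 358.4 313.9] gap 85.4 F [-1.1  0.1 -0.1] t 2.3
J [-0.89  0.53  0.18  1.71 -0.12  0.91 -0.75]
shift (cur frame) [-0.06  2.85  0.07] (target frame) [-0.08  2.85  0.06] turn [ 0.02  0.08 -0.05]
```

View pics/w1.png

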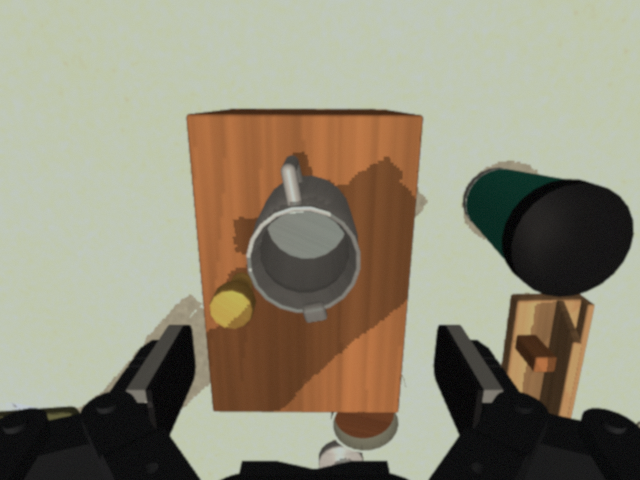

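The wrist view shows the jug rim centred near (303,260), the handle up at (290,175) and the knob at (232,305). I'll check the jug position from this view and then go down.

```bash
python3 - <<'E'
from h import *
p,W=cloud("wrist")
q=W.reshape(-1,3);q=q[np.all(np.isfinite(q),1)]
m=(q[:,2]>226)&(q[:,2]<242)&(q[:,0]>380)&(q[:,0]<460)&(q[:,1]>310)&(q[:,1]<420)
t=q[m][:,:2].astype(np.float32);print(cv2.minEnclosingCircle(t),t.min(0),t.max(0),len(t))
m=(q[:,2]>165)&(q[:,2]<205)&(q[:,0]>380)&(q[:,0]<460)&(q[:,1]>340)&(q[:,1]<430)
t=q[m];print(t.min(0),t.max(0))
plan([419.5,361,200],yawR(-5.5))
E
```

```text
((421.2213134765625, 358.4989318847656), 32.213409423828125) [392.5348  326.38623] [449.37366 390.53204] 3453
[393.72783879 340.04122315 165.008878  ] [450.5186969  408.94150082 204.93176013]
tcp [420.4 360.9 313.7] gap 85.1 F [-0.3  0.5  0.5] t 2.35
J [-0.9   0.53  0.17  1.71 -0.12  0.91 -0.75]
shift (cur frame) [0.   2.84 0.01] (target frame) [-0.02  2.84  0.  ] turn [ 0.01  0.11 -0.06]
```

```bash
python3 -m inch '[[[0,0.47,0],[0,0.1,-0.05],1],[[0,0.47,0],[0,0,0],1],[[0,0.47,0],[0,0,0],1],[[0,0.47,0],[0,0,0],1],[[0,0.47,0],[0,0,0],1],[[0,0.47,0],[0,0,0],1],[[0,0,0],[0,0,0],1]]' 30
python3 -c "
from h import *
plan([420.5,361,200],yawR(-5.5))"
```

```text
t: 3.05
tcp_pos: [409.5, 374.6, 197.3]
ee_rot: [-1.563, 0.063, -0.053]
wrist_force: [-0.2, -0.6, 0.3]
finger_gap: 85.2
tcp [409.5 374.6 197.3] gap 85.2 F [-0.2 -0.6  0.3] t 3.05
J [-0.89  0.68  0.13  1.85 -0.15  0.62 -0.74]
shift (cur frame) [ 0.3  -0.07 -0.32] (target frame) [ 0.31 -0.07 -0.31] turn [-0.05  0.16 -0.05]
```

```bash
python3 -m inch '[[[0.15,-0.03,-0.15],[0,0.1,0],1],[[0.15,-0.03,-0.15],[0,0,0],1],[[0,0,0],[0,0,0],1],[[0,0,0],[0,0,0],1]]' 30
python3 -c "
from h import *
plan([420.5,361,200],yawR(-5.5))"
```

```text
t: 3.45
tcp_pos: [420.8, 363.7, 202.3]
ee_rot: [-1.559, 0.071, -0.063]
wrist_force: [0.4, -0.2, -0.9]
finger_gap: 84.9
tcp [420.8 363.7 202.3] gap 84.9 F [ 0.4 -0.2 -0.9] t 3.45
J [-0.87  0.67  0.13  1.84 -0.15  0.63 -0.73]
shift (cur frame) [-0.    0.06 -0.07] (target frame) [-0.    0.06 -0.07] turn [-0.08  0.08 -0.04]
```

```bash
python3 -m inch '[[[0,0.05,-0.07],[0,0.1,0],1],[[0,0,0],[0,0,0],-1],[[0,0,0],[0,0,0],-1],[[0,0,0],[0,0,0],-1],[[0,0,0],[0,0,0],-1],[[0,0,0],[0,0,0],-1],[[0,0,0],[0,0,0],-1],[[0,0,0],[0,0,0],-1]]' 30
python3 -c "
from h import *
plan([420.5,361,320],yawR(-5.5))"
```

```text
t: 4.25
tcp_pos: [420.9, 360.9, 201.6]
ee_rot: [-1.557, 0.082, -0.076]
wrist_force: [-0.0, -0.2, 1.2]
finger_gap: 59.2
tcp [420.9 360.9 201.6] gap 59.2 F [-0.  -0.2  1.2] t 4.25
J [-0.86  0.67  0.13  1.85 -0.16  0.62 -0.73]
shift (cur frame) [-0.02 -2.96  0.04] (target frame) [-0.01 -2.96  0.  ] turn [-0.09 -0.03 -0.03]
```

```bash
python3 -m inch '[[[0,-0.3,0],[0,0,0],-1],[[0,-0.6,0],[0,0,0],-1],[[0,-0.6,0],[0,0,0],-1],[[0,-0.6,0],[0,0,0],-1],[[0,-0.6,0],[0,0,0],-1],[[0,-0.3,0],[0,0,0],-1],[[0,0,0],[0,0,0],-1]]'
python3 -c "
from h import *
plan([453,-332,320],yawR(-5.5))"
```

```text
t: 4.95
tcp_pos: [419.7, 358.6, 328.0]
ee_rot: [-1.559, 0.084, -0.073]
wrist_force: [0.5, -0.1, -2.4]
finger_gap: 59.0
tcp [419.7 358.6 328. ] gap 59.0 F [ 0.5 -0.1 -2.4] t 4.95
J [-0.89  0.51  0.18  1.71 -0.12  0.93 -0.77]
shift (cur frame) [ 2.55e+00  1.00e-02 -1.71e+01] (target frame) [  2.48   0.2  -17.11] turn [-0.07 -0.03 -0.06]
```

```bash
python3 -m inch '[[[0.2,0,-0.4],[0,0,0],-1],[[0.25,0,-0.7],[0,0,0],-1],[[0.25,0,-0.8],[0,0,0],-1],[[0.25,0,-0.8],[0,0,0],-1],[[0.25,0,-0.8],[0,0,0],-1],[[0.25,0,-0.8],[0,0,0],-1],[[0.25,0,-0.8],[0,0,0],-1],[[0.25,0,-0.8],[0,0,0],-1],[[0.1,0,-0.8],[0,0,0],-1],[[0,0,-0.8],[0,0,0],-1],[[0,0,-0.8],[0,0,0],-1],[[0,0,-0.8],[0,0,0],-1]]'
python3 -c "
from h import *
plan([453,-332,320],yawR(-5.5))"
```

```text
t: 6.15
tcp_pos: [459.7, -35.4, 316.0]
ee_rot: [-1.57, 0.097, -0.058]
wrist_force: [0.4, -0.1, -2.4]
finger_gap: 59.2
tcp [459.7 -35.4 316. ] gap 59.2 F [ 0.4 -0.1 -2.4] t 6.15
J [-0.15  0.41  0.19  1.95 -0.1   0.82 -0.  ]
shift (cur frame) [ 0.56 -0.1  -7.4 ] (target frame) [ 0.54 -0.1  -7.4 ] turn [ 0.01 -0.02 -0.18]
```

```bash
python3 -m inch '[[[0.05,0,-0.8],[0,0,-0.1],-1],[[0.05,0,-0.8],[0,0,0],-1],[[0.05,0,-0.8],[0,0,0],-1],[[0.05,0,-0.8],[0,0,0],-1],[[0.05,0,-0.8],[0,0,0],-1],[[0.05,0,-0.8],[0,0,0],-1],[[0.05,0,-0.8],[0,0,0],-1],[[0.05,0,-0.8],[0,0,0],-1],[[0.05,0,-0.6],[0,0,0],-1],[[0,0,-0.2],[0,0,0],-1],[[0,0,0],[0,0,0],-1],[[0,0,0],[0,0,0],-1]]'
python3 -c "
from h import *
plan([453,-332,50.5],yawR(-5.5))"
```

```text
t: 7.35
tcp_pos: [425.9, -347.7, 306.9]
ee_rot: [-1.569, 0.124, -0.065]
wrist_force: [0.6, 0.1, -1.4]
finger_gap: 58.8
tcp [ 425.9 -347.7  306.9] gap 58.8 F [ 0.6  0.1 -1.4] t 7.35
J [ 0.46  0.55  0.21  1.72 -0.11  0.92  0.59]
shift (cur frame) [0.87 6.38 0.49] (target frame) [0.64 6.41 0.45] turn [ 0.02 -0.17 -0.27]
```

```bash
python3 -m inch '[[[0.3,0.3,0.2],[0,-0.1,-0.25],-1],[[0.3,0.5,0.2],[0,0,0],-1],[[0,0.6,0],[0,0,0],-1],[[0,0.6,0],[0,0,0],-1],[[0,0.6,0],[0,0,0],-1],[[0,0.6,0],[0,0,0],-1],[[0,0.6,0],[0,0,0],-1],[[0,0.6,0],[0,0,0],-1],[[0,0.3,0],[0,0,0],-1],[[0,0,0],[0,0,0],-1],[[0,0,0],[0,0,0],-1]]'
python3 -c "
from h import *
plan([453,-332,50.5],yawR(-5.5))"
```

```text
t: 8.45
tcp_pos: [457.6, -314.1, 113.7]
ee_rot: [-1.56, 0.062, -0.064]
wrist_force: [-0.0, 0.0, -1.7]
finger_gap: 59.2
tcp [ 457.6 -314.1  113.7] gap 59.2 F [-0.   0.  -1.7] t 8.45
J [ 0.47  0.82  0.1   1.9  -0.19  0.44  0.62]
shift (cur frame) [-0.08  1.58 -0.47] (target frame) [-0.07  1.58 -0.46] turn [-0.07  0.11  0.01]
```

```bash
python3 -m inch '[[[0,0.4,-0.3],[-0.05,0.1,0],-1],[[0,0.4,-0.2],[0,0,0],-1],[[0,0.35,0],[0,0,0],-1],[[0,0.2,0],[0,0,0],-1],[[0,0,0],[0,0,0],-1],[[0,0,0],[0,0,0],-1]]'
python3 -c "
from h import *
plan([453,-332,50],yawR(-5.5))"
```

```text
t: 9.05
tcp_pos: [459.3, -334.5, 60.9]
ee_rot: [-1.569, 0.067, -0.079]
wrist_force: [-0.8, 0.5, 0.0]
finger_gap: 59.3
tcp [ 459.3 -334.5   60.9] gap 59.3 F [-0.8  0.5  0. ] t 9.05
J [ 0.51  0.91  0.08  1.88 -0.19  0.35  0.64]
shift (cur frame) [-0.16  0.27  0.05] (target frame) [-0.16  0.27  0.05] turn [-0.01  0.03  0.05]
```

```bash
python3 -m inch '[[[-0.1,0.15,0],[0,0,0],-1],[[-0.05,0.1,0],[0,0,0],-1],[[0,0.03,0],[0,0,0],-1],[[0,0,0],[0,0,0],-1]]'
python3 -c "
from h import *
plan([453,-332,50],yawR(-5.5))"
```

```text
t: 9.45
tcp_pos: [453.6, -333.9, 50.6]
ee_rot: [-1.57, 0.065, -0.08]
wrist_force: [0.7, 0.4, -1.4]
finger_gap: 58.9
tcp [ 453.6 -333.9   50.6] gap 58.9 F [ 0.7  0.4 -1.4] t 9.45
J [ 0.52  0.93  0.07  1.9  -0.19  0.31  0.65]
shift (cur frame) [-0.02  0.01  0.04] (target frame) [-0.02  0.01  0.04] turn [-0.    0.03  0.07]
```

```bash
python3 -m inch '[[[0,0.03,0],[0,0,0],-1],[[0,0.03,0],[0,0,0],-1],[[0,0,0],[0,0,0],-1]]'
python3 -c "
from h import *
plan([453,-332,50],yawR(-5.5))"
```

```text
t: 9.75
tcp_pos: [453.7, -334.0, 50.9]
ee_rot: [-1.57, 0.064, -0.081]
wrist_force: [0.2, 0.0, -1.9]
finger_gap: 59.3
tcp [ 453.7 -334.    50.9] gap 59.3 F [ 0.2  0.  -1.9] t 9.75
J [ 0.52  0.93  0.07  1.9  -0.19  0.31  0.65]
shift (cur frame) [-0.02  0.02  0.05] (target frame) [-0.02  0.02  0.05] turn [0.   0.03 0.08]
```

```bash
python3 -m inch '[[[0,0.08,0],[0,0,0],-1],[[0,0,0],[0,0,0],-1],[[0,0,0],[0,0,0],-1]]'
python3 -m inch '[[[0,0.05,0],[0,0,0],-1],[[0,0,0],[0,0,0],-1],[[0,0,0],[0,0,0],-1]]'
```

```text
t: 10.05
tcp_pos: [454.8, -335.3, 50.1]
ee_rot: [-1.573, 0.061, -0.084]
wrist_force: [1.0, -0.2, -1.6]
finger_gap: 59.2
t: 10.35
tcp_pos: [455.1, -335.7, 49.7]
ee_rot: [-1.573, 0.061, -0.085]
wrist_force: [-1.0, 0.2, 0.5]
finger_gap: 59.7
```

```bash
python3 -m inch '[[[0,0,0],[0,0,0],0.6],[[0,0,0],[0,0,0],0.9],[[0,0,0],[0,0,0],1],[[0,0,0],[0,0,0],1],[[0,0,0],[0,0,0],1],[[0,-0.4,0],[0,0,0],1],[[0,-0.6,0],[0,0,0],1],[[0,-0.8,0],[0,0,0],1],[[0,-0.8,0],[0,0,0],1],[[0,-0.8,0],[0,0,0],1],[[0,-0.8,0],[0,0,0],1],[[0,-0.8,0],[0,0,0],1],[[0,-0.8,0],[0,0,0],1],[[0,0,0],[0,0,0],1]]'
python3 - <<'E'
from h import *
p,W=cloud("wrist","w2")
p,W=cloud("top","t2")
q=W.reshape(-1,3);q=q[np.all(np.isfinite(q),1)]
m=(q[:,2]>68)&(q[:,2]<95)&(abs(q[:,0]-455)<60)&(abs(q[:,1]+335)<60);t=q[m];print(t.min(0),t.max(0))
plan([370,319,300],yawR(84.45))
E
```

```text
t: 11.75
tcp_pos: [450.3, -334.5, 298.1]
ee_rot: [-1.574, 0.059, -0.088]
wrist_force: [-0.1, -0.6, 0.8]
finger_gap: 85.6
[ 428.46116965 -371.01154684   68.0863974 ] [ 483.78968788 -291.58489873   88.8987371 ]
tcp [ 448.8 -332.9  294.3] gap 85.1 F [-0.2 -0.3 -0.8] t 11.85
J [ 0.45  0.55  0.18  1.74 -0.13  0.85  0.6 ]
shift (cur frame) [-3.48 -0.19 16.04] (target frame) [16.03 -0.14  3.54] turn [  0.07 -11.23   0.07]
```

View pics/w2.png

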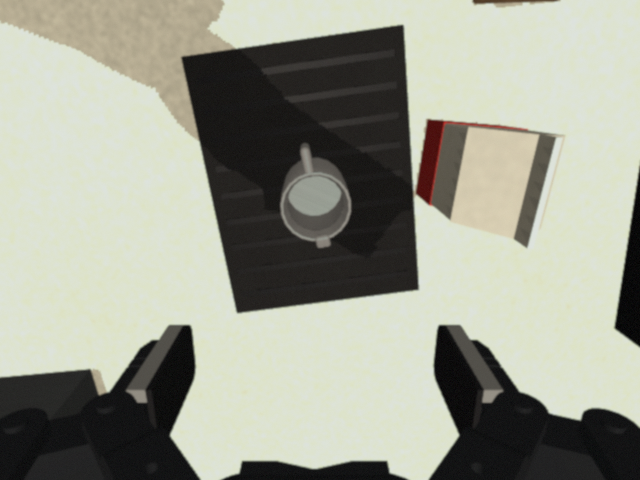

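The jug stands upright at the middle of the mat, px (315,200) in the wrist view. Next I'll go back to the box for the knob.

```bash
python3 -m inch '[[[0,-0.05,0.5],[0,0,0],1],[[0,-0.05,0.9],[0,0,0],1],[[0,-0.05,1],[0,0,0],1],[[0,-0.05,1],[0,0,0],1],[[0,0,1],[0,0,0],1],[[0,0,1],[0,0,0],1],[[0,0,1],[0,0,0],1],[[0,0,1],[0,0,0],1],[[0,0,1],[0,0,0],1],[[-0.2,0,1],[0,0,0],1],[[-0.4,0,1],[0,0,0],1],[[-0.5,0,1],[0,0,0],1],[[-0.5,0,1],[0,0,0],1],[[-0.5,0,1],[0,0,0],1],[[-0.5,0,1],[0,0,0],1],[[-0.4,0,0.7],[0,0,0],1],[[0,0,0],[0,0,0],1]]'
python3 -c "
from h import *
plan([370,319,300],yawR(84.45))"
```

```text
t: 13.55
tcp_pos: [370.0, 303.2, 286.2]
ee_rot: [-1.579, 0.096, -0.057]
wrist_force: [-0.1, -1.2, -0.1]
finger_gap: 85.7
tcp [370.  303.2 286.2] gap 85.7 F [-0.1 -1.2 -0.1] t 13.55
J [-0.91  0.47  0.21  1.95 -0.16  0.76 -0.71]
shift (cur frame) [-0.05 -0.35  0.39] (target frame) [ 0.39 -0.34  0.04] turn [ -0.08 -11.25  -0.2 ]
```

```bash
python3 -m inch '[[[0,-0.2,0],[0,-0.94,0],0.2],[[0,-0.2,0],[0,-0.94,0],0.2],[[0,0,0],[0,-0.94,0],0.2],[[0,0,0],[0,-0.94,0],0.2],[[0,0,0],[0,-0.94,0],0.2],[[0,0,0],[0,-0.94,0],0.2],[[0,0,0],[0,-0.94,0],0.2],[[0,0,0],[0,-0.94,0],0.2],[[0,0,0],[0,-0.94,0],0.2],[[0,0,0],[0,-0.94,0],0.2],[[0,0,0],[0,-0.94,0],0.2],[[0,0,0],[0,-0.94,0],0.2],[[0,0,0],[0,0,0],0.2]]'
python3 -c "
from h import *
plan([370,319,300],yawR(84.45))
plan([370,319,300],yawR(84.45,0,20))
plan([370,319,300],yawR(84.45,0,-20))
print(yawR(84.45,0,20).as_matrix().round(2))"
```

```text
t: 14.85
tcp_pos: [364.3, 286.4, 290.9]
ee_rot: [-1.217, -1.129, 1.235]
wrist_force: [-0.4, -1.4, 0.4]
finger_gap: 51.4
tcp [364.3 286.4 290.9] gap 51.4 F [-0.4 -1.4  0.4] t 14.85
J [-0.58  0.46 -0.26  1.94  0.14  0.82  0.61]
shift (cur frame) [ 0.81 -0.27 -0.1 ] (target frame) [ 0.82 -0.23 -0.06] turn [-0.34  0.45 -0.29]
tcp [364.3 286.4 290.9] gap 51.4 F [-0.4 -1.4  0.4] t 14.85
J [-0.58  0.46 -0.26  1.94  0.14  0.82  0.61]
shift (cur frame) [ 0.81 -0.27 -0.1 ] (target frame) [ 0.82 -0.24  0.02] turn [ 2.16  0.39 -0.37]
tcp [364.3 286.4 290.9] gap 51.4 F [-0.4 -1.4  0.4] t 14.85
J [-0.58  0.46 -0.26  1.94  0.14  0.82  0.61]
shift (cur frame) [ 0.81 -0.27 -0.1 ] (target frame) [ 0.82 -0.19 -0.14] turn [-2.84  0.49 -0.21]
[[ 0.1  -0.34 -0.94]
 [ 1.    0.03  0.09]
 [-0.   -0.94  0.34]]
```

```bash
python3 -m inch '[[[0.2,-0.1,0],[-0.8,0.25,0],0.2],[[0.2,-0.1,0],[-0.8,0.2,0],0.2],[[0.2,0,0],[-0.8,0,0],0.2],[[0.2,0,0],[-0.8,0,0],0.2],[[0,0,0],[-0.8,0,0],0.2],[[0,0,0],[0,0,0],0.2]]'
python3 -c "
from h import *
plan([366.5,319.3,240],yawR(84.45,0,-30))"
```

```text
t: 15.45
tcp_pos: [368.9, 313.6, 294.9]
ee_rot: [-1.675, -1.448, 0.887]
wrist_force: [-1.0, 0.9, -0.1]
finger_gap: 51.0
tcp [368.9 313.6 294.9] gap 51.0 F [-1.   0.9 -0.1] t 15.45
J [-1.28  0.43  0.25  2.2   0.86  0.51 -0.37]
shift (cur frame) [0.18 1.15 0.73] (target frame) [0.14 1.15 0.75] turn [-0.09 -0.05 -0.32]
```

```bash
python3 -m inch '[[[0.14,0.4,0.25],[0,0,-0.3],0.2],[[0,0.4,0.25],[0,0,0],0.2],[[0,0.35,0.25],[0,0,0],0.2],[[0,0,0],[0,0,0],0.2]]'
python3 - <<'E'
from h import *
p,W=cloud("scene","s3");p,W=cloud("wrist","w3")
plan([366.5,319.3,195.7],yawR(84.45,0,-30))
E
```

```text
t: 15.85
tcp_pos: [369.0, 317.0, 239.1]
ee_rot: [-1.641, -1.466, 0.856]
wrist_force: [0.5, 0.3, -0.2]
finger_gap: 51.0
tcp [370.  317.5 240.9] gap 50.9 F [-0.3 -1.4  0.2] t 15.95
J [-1.38  0.57  0.44  2.29  1.17  0.25 -0.71]
shift (cur frame) [0.03 0.94 0.63] (target frame) [0.04 0.93 0.64] turn [-0.1  -0.16 -0.01]
```

View pics/w3.png

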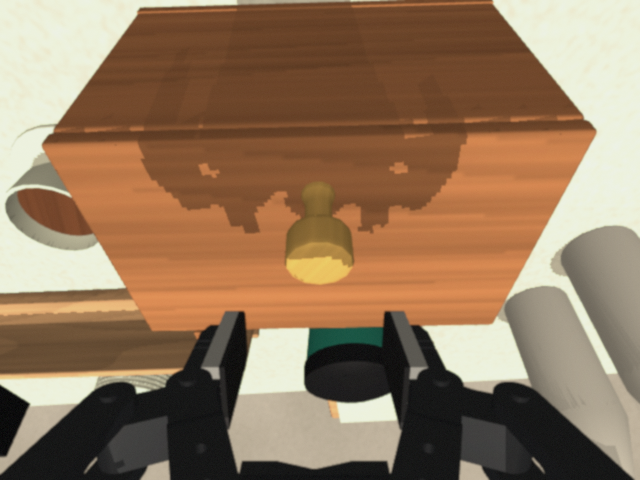

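Knob head is at px (320,262), centred between the jaws. J6 is nearing its limit, so I'll cut the tilt to 15°.

```bash
python3 -m inch '[[[0.03,0,0],[0.9,0,0],0.2],[[0,0,0],[0.9,-0.1,0],0.2],[[0,0,0],[0,0,0],0.2]]'
python3 -c "
from h import *
plan([368,319.3,196],yawR(84.45,0,-15))"
```

```text
t: 16.25
tcp_pos: [375.7, 316.3, 240.4]
ee_rot: [-1.531, -1.363, 0.947]
wrist_force: [1.4, -0.5, 0.4]
finger_gap: 51.1
tcp [375.7 316.3 240.4] gap 51.1 F [ 1.4 -0.5  0.4] t 16.25
J [-1.04  0.51  0.08  2.19  0.8   0.39 -0.26]
shift (cur frame) [0.05 0.97 0.57] (target frame) [0.06 1.02 0.48] turn [ 0.66 -0.15 -0.03]
```

```bash
python3 -m inch '[[[0.03,0.2,0.25],[0.6,-0.1,0],0.2],[[0,0.3,0.15],[0,0,0],0.2],[[0,0.3,0.1],[0,0,0],0.2],[[0,0.2,0],[0,0,0],0.2],[[0,0,0],[0,0,0],0.2]]'
python3 -c "
from h import *
plan([368,319.3,196],yawR(84.45,0,-15))"
```

```text
t: 16.75
tcp_pos: [372.3, 316.3, 199.1]
ee_rot: [-1.472, -1.312, 0.984]
wrist_force: [0.5, -1.1, 0.3]
finger_gap: 51.5
tcp [372.3 316.3 199.1] gap 51.5 F [ 0.5 -1.1  0.3] t 16.75
J [-0.99  0.58  0.06  2.2   0.77  0.3  -0.22]
shift (cur frame) [0.06 0.04 0.13] (target frame) [0.07 0.05 0.13] turn [ 0.11 -0.16 -0.  ]
```

Grip the knob.

```bash
python3 -m inch '[[[0.07,0.07,0.13],[0.1,-0.1,0],0.2],[[0,0,0],[0,0,0],-1],[[0,0,0],[0,0,0],-1],[[0,0,0],[0,0,0],-1],[[0,0,0],[0,0,0],-1],[[0,0,0],[0,0,0],-1],[[0,0,0],[0,0,0],-1]]' 40
python3 -c "
from h import *
plan([368,319.3,196],yawR(84.45,0,-15))"
```

```text
t: 17.45
tcp_pos: [367.5, 319.5, 196.2]
ee_rot: [-1.459, -1.315, 1.006]
wrist_force: [1.3, -0.1, -2.0]
finger_gap: 26.6
tcp [367.5 319.5 196.2] gap 26.6 F [ 1.3 -0.1 -2. ] t 17.45
J [-0.98  0.59  0.04  2.2   0.76  0.31 -0.21]
shift (cur frame) [-0.    0.01 -0.01] (target frame) [-0.    0.01 -0.01] turn [ 0.03 -0.04 -0.02]
```

```bash
cat >> h.py <<'E'
B=np.array([414.5,314.7]);BY=-5.55
def boxw(x,y,z):
    a=np.radians(BY);return np.array([B[0]+x*np.cos(a)-y*np.sin(a),B[1]+x*np.sin(a)+y*np.cos(a),z])
def lidp(th,roll,u=120,w=45,adv=6):
    # TCP for point u from hinge, w above hinge level when shut
    t=np.radians(th);x=75-(u*np.cos(t)-w*np.sin(t));z=145.5+u*np.sin(t)+w*np.cos(t)
    Rt=yawR(90+BY,0,roll)
    return boxw(x,0,z)-adv*Rt.as_matrix()[:,1],Rt
E
python3 -m inch '[[[0,-0.23,-0.17],[0.62,0,0],-1],[[0,-0.23,-0.17],[0.62,0,0],-1],[[0,0,0],[0,0,0],-1]]'
python3 -c "
from h import *
for th in (8,10,14): print(th);plan(*lidp(th,-15+th))"
```

```text
t: 17.75
tcp_pos: [378.5, 318.5, 215.9]
ee_rot: [-1.337, -1.201, 1.096]
wrist_force: [-1.6, 0.8, 1.1]
finger_gap: 26.6
8
tcp [378.5 318.5 215.9] gap 26.6 F [-1.6  0.8  1.1] t 17.75
J [-0.64  0.58 -0.31  2.05  0.51  0.55  0.13]
shift (cur frame) [-0.01  0.07  0.06] (target frame) [-0.01  0.07  0.06] turn [-0.15 -0.01 -0.06]
10
tcp [378.5 318.5 215.9] gap 26.6 F [-1.6  0.8  1.1] t 17.75
J [-0.64  0.58 -0.31  2.05  0.51  0.55  0.13]
shift (cur frame) [-0.01 -0.02 -0.01] (target frame) [-0.01 -0.02 -0.01] turn [ 0.1  -0.02 -0.06]
14
tcp [378.5 318.5 215.9] gap 26.6 F [-1.6  0.8  1.1] t 17.75
J [-0.64  0.58 -0.31  2.05  0.51  0.55  0.13]
shift (cur frame) [-0.01 -0.19 -0.16] (target frame) [-0.01 -0.2  -0.14] turn [ 0.6  -0.02 -0.06]
```

```bash
python3 -m inch '[[[0,-0.23,-0.17],[0.62,0,0],-1],[[0,-0.23,-0.17],[0.62,0,0],-1],[[0,-0.23,-0.17],[0.62,0,0],-1],[[0,-0.23,-0.17],[0.62,0,0],-1],[[0,0,0],[0,0,0],-1]]'
python3 -c "
from h import *
for th in (25,30,35): print(th);plan(*lidp(th,-15+th))"
```

```text
t: 18.25
tcp_pos: [410.8, 315.5, 251.7]
ee_rot: [-1.057, -0.957, 1.244]
wrist_force: [-2.5, -0.7, 3.9]
finger_gap: 26.5
25
tcp [410.8 315.5 251.7] gap 26.5 F [-2.5 -0.7  3.9] t 18.25
J [-0.31  0.69 -0.58  1.71  0.19  1.    0.55]
shift (cur frame) [-0.01  0.27  0.18] (target frame) [-0.01  0.26  0.21] turn [-0.58  0.01 -0.03]
30
tcp [410.8 315.5 251.7] gap 26.5 F [-2.5 -0.7  3.9] t 18.25
J [-0.31  0.69 -0.58  1.71  0.19  1.    0.55]
shift (cur frame) [-0.01  0.04  0.02] (target frame) [-0.01  0.04  0.02] turn [ 0.05  0.01 -0.03]
35
tcp [410.8 315.5 251.7] gap 26.5 F [-2.5 -0.7  3.9] t 18.25
J [-0.31  0.69 -0.58  1.71  0.19  1.    0.55]
shift (cur frame) [-0.01 -0.18 -0.17] (target frame) [-0.01 -0.19 -0.15] turn [ 0.67  0.01 -0.03]
```

```bash
python3 -m inch '[[[0,-0.23,-0.17],[0.62,0,0],-1],[[0,-0.23,-0.17],[0.62,0,0],-1],[[0,-0.23,-0.17],[0.62,0,0],-1],[[0,-0.23,-0.17],[0.62,0,0],-1],[[0,0,0],[0,0,0],-1]]'
python3 -c "
from h import *
for th in (45,50): print(th);plan(*lidp(th,-15+th))"
```

```text
t: 18.75
tcp_pos: [451.1, 311.7, 272.3]
ee_rot: [-0.776, -0.702, 1.356]
wrist_force: [-0.7, -2.0, 7.7]
finger_gap: 26.0
45
tcp [451.1 311.7 272.3] gap 26.0 F [-0.7 -2.   7.7] t 18.75
J [-0.21  0.89 -0.64  1.36  0.04  1.45  0.71]
shift (cur frame) [-0.01  0.27  0.17] (target frame) [-0.01  0.25  0.19] turn [-0.63  0.01 -0.04]
50
tcp [451.1 311.7 272.3] gap 26.0 F [-0.7 -2.   7.7] t 18.75
J [-0.21  0.89 -0.64  1.36  0.04  1.45  0.71]
shift (cur frame) [-0.01  0.04  0.  ] (target frame) [-0.01  0.04  0.  ] turn [-0.01  0.01 -0.04]
```

```bash
python3 -m inch '[[[0,-0.22,-0.17],[0.62,0,0],-1],[[0,-0.22,-0.17],[0.62,0,0],-1],[[0,-0.22,-0.17],[0.62,0,0],-1],[[0,0,0],[0,0,0],-1]]'
python3 -c "
from h import *
for th in (65,70): print(th);plan(*lidp(th,-15+th))"
```

```text
t: 19.15
tcp_pos: [482.3, 308.8, 277.7]
ee_rot: [-0.562, -0.504, 1.421]
wrist_force: [1.5, -2.4, 7.8]
finger_gap: 26.1
65
tcp [482.3 308.8 277.7] gap 26.1 F [ 1.5 -2.4  7.8] t 19.15
J [-0.2   1.06 -0.64  1.07 -0.06  1.78  0.74]
shift (cur frame) [-0.02 -0.02 -0.04] (target frame) [-0.02 -0.02 -0.04] turn [-0.06 -0.   -0.08]
70
tcp [482.3 308.8 277.7] gap 26.1 F [ 1.5 -2.4  7.8] t 19.15
J [-0.2   1.06 -0.64  1.07 -0.06  1.78  0.74]
shift (cur frame) [-0.02 -0.24 -0.22] (target frame) [-0.02 -0.26 -0.2 ] turn [ 0.56 -0.01 -0.08]
```

```bash
python3 -m inch '[[[0,-0.23,-0.18],[0.5,0,0],-1],[[0,-0.22,-0.2],[0.3,0,0],-1],[[0,0,0],[0,0,0],-1]]'
python3 -c "
from h import *
for th in (72,75,80,85): print(th);plan(*lidp(th,55))"
```

```text
t: 19.45
tcp_pos: [504.2, 306.8, 277.3]
ee_rot: [-0.468, -0.415, 1.446]
wrist_force: [1.8, -1.4, 2.4]
finger_gap: 26.3
72
tcp [504.2 306.8 277.3] gap 26.3 F [ 1.8 -1.4  2.4] t 19.45
J [-0.21  1.16 -0.64  0.9  -0.1   1.95  0.73]
shift (cur frame) [-0.02  0.1   0.05] (target frame) [-0.02  0.09  0.06] turn [-0.29 -0.01 -0.12]
75
tcp [504.2 306.8 277.3] gap 26.3 F [ 1.8 -1.4  2.4] t 19.45
J [-0.21  1.16 -0.64  0.9  -0.1   1.95  0.73]
shift (cur frame) [-0.02 -0.04 -0.05] (target frame) [-0.02 -0.04 -0.05] turn [-0.29 -0.01 -0.12]
80
tcp [504.2 306.8 277.3] gap 26.3 F [ 1.8 -1.4  2.4] t 19.45
J [-0.21  1.16 -0.64  0.9  -0.1   1.95  0.73]
shift (cur frame) [-0.03 -0.25 -0.23] (target frame) [-0.02 -0.24 -0.24] turn [-0.29 -0.01 -0.12]
85
tcp [504.2 306.8 277.3] gap 26.3 F [ 1.8 -1.4  2.4] t 19.45
J [-0.21  1.16 -0.64  0.9  -0.1   1.95  0.73]
shift (cur frame) [-0.03 -0.44 -0.43] (target frame) [-0.02 -0.43 -0.45] turn [-0.29 -0.01 -0.12]
```

```bash
python3 -m inch '[[[0,-0.21,-0.2],[-0.3,0,0],-1],[[0,-0.19,-0.2],[-0.3,0,0],-1],[[0,-0.17,-0.22],[-0.3,0,0],-1],[[0,0,0],[0,0,0],-1]]'
python3 -c "
from h import *
for th in (85,90,95): print(th);plan(*lidp(th,52))"
```

```text
t: 19.85
tcp_pos: [534.8, 304.0, 271.1]
ee_rot: [-0.569, -0.507, 1.433]
wrist_force: [1.5, -2.4, 0.4]
finger_gap: 26.1
85
tcp [534.8 304.  271.1] gap 26.1 F [ 1.5 -2.4  0.4] t 19.85
J [-0.23  1.15 -0.62  0.84 -0.02  1.94  0.77]
shift (cur frame) [-0.02  0.1   0.14] (target frame) [-0.02  0.11  0.13] turn [ 0.23  0.01 -0.17]
90
tcp [534.8 304.  271.1] gap 26.1 F [ 1.5 -2.4  0.4] t 19.85
J [-0.23  1.15 -0.62  0.84 -0.02  1.94  0.77]
shift (cur frame) [-0.03 -0.04 -0.1 ] (target frame) [-0.02 -0.05 -0.1 ] turn [ 0.23  0.01 -0.17]
95
tcp [534.8 304.  271.1] gap 26.1 F [ 1.5 -2.4  0.4] t 19.85
J [-0.23  1.15 -0.62  0.84 -0.02  1.94  0.77]
shift (cur frame) [-0.03 -0.17 -0.35] (target frame) [-0.02 -0.18 -0.34] turn [ 0.23  0.01 -0.17]
```

```bash
python3 -m inch '[[[0,-0.1,-0.25],[-0.4,0,0],-1],[[0,-0.06,-0.25],[-0.3,0,0],-1],[[0,0,0],[0,0,0],-1]]'
python3 -c "
from h import *
for th in (95,100): print(th);plan(*lidp(th,47))
p,W=cloud('scene','s4')"
```

```text
t: 20.15
tcp_pos: [553.0, 302.2, 263.0]
ee_rot: [-0.65, -0.582, 1.414]
wrist_force: [-0.7, 0.1, -3.9]
finger_gap: 26.1
95
tcp [553.  302.2 263. ] gap 26.1 F [-0.7  0.1 -3.9] t 20.15
J [-0.23  1.13 -0.6   0.84  0.04  1.88  0.79]
shift (cur frame) [-0.02  0.04  0.12] (target frame) [-0.02  0.04  0.12] turn [ 0.33  0.03 -0.17]
100
tcp [553.  302.2 263. ] gap 26.1 F [-0.7  0.1 -3.9] t 20.15
J [-0.23  1.13 -0.6   0.84  0.04  1.88  0.79]
shift (cur frame) [-0.03 -0.04 -0.15] (target frame) [-0.02 -0.05 -0.15] turn [ 0.33  0.03 -0.17]
```

View pics/s4.png

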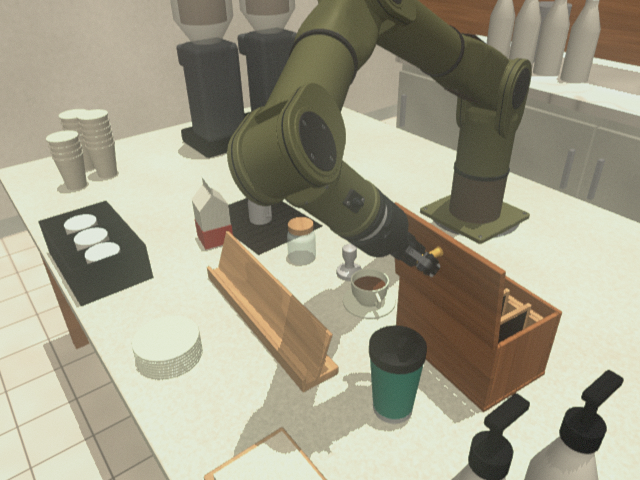

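The lid is open past upright at about 97°. I'll release and retreat along the tool, then go up and back over the box.

```bash
python3 -m inch '[[[0,0,0],[0,0,0],0.3],[[0,0,0],[0,0,0],0.3],[[0,0,0],[0,0,0],0.3],[[0,0,0],[0,0,0],0.3],[[0,-0.3,0],[0,0,0],0.3],[[0,-0.6,0],[0,0,0],0.3],[[0,-0.6,0],[-0.3,0,0],0.3],[[0,-0.6,0],[-0.5,0,0],0.3],[[0,-0.6,0],[-0.8,0,0],0.3],[[0,-0.6,0],[-0.9,0,0],0.3],[[0,0,0],[0,0,0],0.3]]'
python3 -c "
from h import *
plan([400,314,400],yawR(84.45))"
```

```text
t: 21.3
tcp_pos: [641.7, 297.9, 362.2]
ee_rot: [-0.931, -0.843, 1.319]
wrist_force: [0.1, -0.4, 1.0]
finger_gap: 55.6
tcp [641.7 297.9 362.2] gap 55.6 F [ 0.1 -0.4  1. ] t 21.3
J [-0.31  1.02 -0.47  0.57  0.14  1.94  0.88]
shift (cur frame) [-0.08  1.6   5.92] (target frame) [-0.18 -0.94  6.05] turn [-3.    0.11 -0.12]
```

```bash
python3 -m inch '[[[0,-0.4,0],[-0.75,0,0],0.2],[[0,-0.4,0],[-0.75,0,0],0.2],[[0,-0.1,0.2],[-0.75,0,0],0.2],[[0,0,0.4],[-0.75,0,0],0.2],[[0,0,0.8],[0,0,0],0.2],[[0,0,0.8],[0,0,0],0.2],[[0,0,0.8],[0,0,0],0.2],[[0,0,0.8],[0,0,0],0.2],[[0,0,0.8],[0,0,0],0.2],[[0,0,0.7],[0,0,0],0.2],[[0,0,0],[0,0,0],0.2]]'
python3 -c "
from h import *
plan([400,314,380],yawR(84.45))
p,W=cloud('wrist','w5');p,W=cloud('top','t5')"
```

```text
t: 22.4
tcp_pos: [429.3, 314.6, 392.0]
ee_rot: [-1.254, -1.142, 1.166]
wrist_force: [0.7, 0.6, 0.2]
finger_gap: 51.2
tcp [429.3 314.6 392. ] gap 51.2 F [0.7 0.6 0.2] t 22.4
J [-0.41  0.45 -0.49  1.62  0.24  1.14  0.53]
shift (cur frame) [-0.07  0.3   0.73] (target frame) [-0.09  0.3   0.73] turn [-0.02  0.14 -0.12]
```

View pics/w5.png

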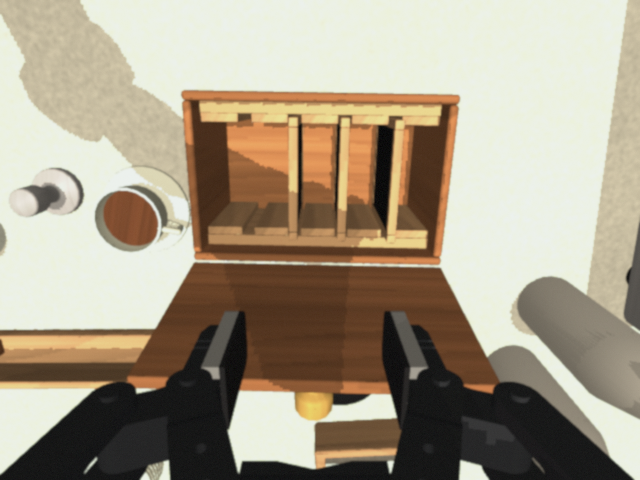

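View pics/t5.png

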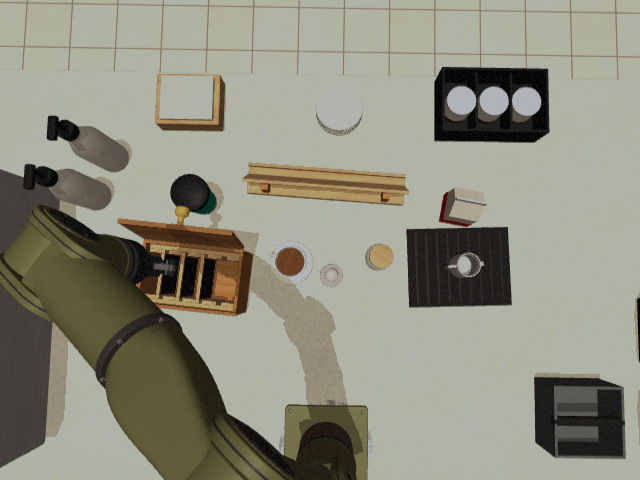

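Three slates are visible, at px x=295, 343 and 397, and the slot near 245 is empty. I'll verify their positions by depth.

```bash
python3 - <<'E'
from h import *
p,W=cloud("wrist")
a=np.radians(BY);q=W.reshape(-1,3);q=q[np.all(np.isfinite(q),1)]
d=q[:,:2]-B;bx=d[:,0]*np.cos(a)+d[:,1]*np.sin(a);by=-d[:,0]*np.sin(a)+d[:,1]*np.cos(a)
m=(abs(bx)<40)&(abs(by)<100)&(q[:,2]>126)&(q[:,2]<150)
h,e=np.histogram(by[m],bins=np.arange(-100,101,2))
for hi,ei in zip(h,e):
    if hi>20: print(ei,hi)
for lo,hi in((-40,-5),(5,40),(50,85)):
    k=m&(by>lo)&(by<hi);print(np.median(by[k]),np.median(q[k,2]),k.sum(), np.polyfit(bx[k],by[k],1))
    k=(abs(bx)<60)&(by>lo)&(by<hi)&(q[:,2]>126)&(q[:,2]<150);print(bx[k].min(),bx[k].max())
for y in(-22.5,22.5,67.5): print(boxw(0,y,0))
# rim check
m=(abs(q[:,2]-145)<4)&(abs(by)<125)&(abs(bx)<85); print('rim by',by[m].min(),by[m].max(),'bx',bx[m].min(),bx[m].max())
plan([*boxw(0,-22.5,0)[:2],300],yawR(84.45))
E
```

```text
-26 137
-24 181
-22 270
-20 183
-18 91
18 116
20 210
22 205
24 206
26 108
64 165
66 209
68 206
70 209
72 131
-21.021300831614475 138.13555894679124 862 [ 8.87088523e-03 -2.12115570e+01]
-54.17388337627215 55.57158388536412
22.924007495757344 138.15237724110852 845 [3.53562599e-03 2.29707064e+01]
-54.28262231636435 54.72794274173656
68.7703819752864 138.0188243468583 920 [4.19611089e-03 6.89058167e+01]
-53.437127295815564 55.56225705257819
[412.32392683 292.30547599   0.        ]
[416.67607317 337.09452401   0.        ]
[421.0282195  381.88357203   0.        ]
rim by -114.17049378995956 116.42310911814035 bx -74.86261841553768 77.02253312515786
tcp [434.5 313.3 391.7] gap 51.3 F [ 0.5  0.8 -0.8] t 22.55
J [-0.41  0.45 -0.48  1.62  0.24  1.14  0.53]
shift (cur frame) [-0.53  2.3   0.51] (target frame) [-0.58  2.29  0.5 ] turn [ 0.    0.1  -0.12]
```

```bash
python3 -m inch '[[[-0.2,0,0.2],[0,0.1,-0.12],-0.3],[[-0.2,0.3,0.2],[0,0,0],-0.3],[[-0.15,0.5,0.1],[0,0,0],-0.3],[[0,0.6,0],[0,0,0],-0.3],[[0,0.6,0],[0,0,0],-0.3],[[0,0.3,0],[0,0,0],-0.3],[[0,0,0],[0,0,0],-0.3],[[0,0,0],[0,0,0],-0.3]]'
python3 -c "
from h import *
plan([*boxw(0,-21.2,0)[:2],240],yawR(84.45))"
```

```text
t: 23.35
tcp_pos: [423.7, 290.2, 294.3]
ee_rot: [-1.262, -1.125, 1.12]
wrist_force: [1.0, 0.3, 0.5]
finger_gap: 29.7
tcp [423.7 290.2 294.3] gap 29.7 F [1.  0.3 0.5] t 23.35
J [-0.4   0.52 -0.45  1.84  0.29  0.84  0.46]
shift (cur frame) [0.05 1.36 0.29] (target frame) [0.06 1.36 0.29] turn [ 0.01 -0.14  0.01]
```

```bash
python3 -m inch '[[[0.06,0.3,0.25],[0,-0.14,0],-0.3],[[0,0.5,0.1],[0,0,0],-0.3],[[0,0.4,0],[0,0,0],-0.3],[[0,0.2,0],[0,0,0],-0.3],[[0,0,0],[0,0,0],-0.3],[[0,0,0],[0,0,0],-0.3]]'
python3 -c "
from h import *
plan([*boxw(0,-21.2,0)[:2],134],yawR(84.45))"
```

```text
t: 23.95
tcp_pos: [416.5, 297.0, 241.1]
ee_rot: [-1.257, -1.145, 1.121]
wrist_force: [0.5, -0.1, 0.6]
finger_gap: 30.2
tcp [416.5 297.  241.1] gap 30.2 F [ 0.5 -0.1  0.6] t 23.95
J [-0.45  0.58 -0.41  1.93  0.36  0.69  0.39]
shift (cur frame) [-0.12  2.67  0.12] (target frame) [-0.09  2.68  0.09] turn [ 0.07 -0.04  0.07]
```

```bash
python3 -m inch '[[[-0.12,0.3,0.12],[0.05,0,0.05],-0.3],[[0,0.5,0],[0,0,0],-0.3],[[0,0.4,0],[0,0,0],-0.3],[[0,0.3,0],[0,0,0],-0.3],[[0,0,0],[0,0,0],-0.3],[[0,0,0],[0,0,0],-0.3]]'
python3 -c "
from h import *
plan([*boxw(0,-21.2,0)[:2],134],yawR(84.45))"
```

```text
t: 24.55
tcp_pos: [412.4, 293.0, 180.3]
ee_rot: [-1.258, -1.139, 1.125]
wrist_force: [0.9, -0.5, 0.1]
finger_gap: 29.7
tcp [412.4 293.  180.3] gap 29.7 F [ 0.9 -0.5  0.1] t 24.55
J [-0.49  0.67 -0.35  2.    0.43  0.54  0.32]
shift (cur frame) [0.01 1.16 0.01] (target frame) [ 0.02  1.16 -0.  ] turn [ 0.04 -0.06  0.04]
```

```bash
python3 -m inch '[[[0,0.4,0],[0,0,0],-0.3],[[0,0.4,0],[0,0,0],-0.3],[[0,0.35,0],[0,0,0],-0.3],[[0,0,0],[0,0,0],-0.3],[[0,0,0],[0,0,0],-0.3]]'
python3 -c "
from h import *
plan([*boxw(0,-21.2,0)[:2],134],yawR(84.45))"
```

```text
t: 25.05
tcp_pos: [414.9, 294.9, 136.8]
ee_rot: [-1.258, -1.145, 1.117]
wrist_force: [-0.1, 0.7, 0.5]
finger_gap: 29.9
tcp [414.9 294.9 136.8] gap 29.9 F [-0.1  0.7  0.5] t 25.05
J [-0.53  0.74 -0.28  2.03  0.48  0.42  0.27]
shift (cur frame) [-0.04  0.07  0.06] (target frame) [-0.04  0.07  0.06] turn [ 0.08 -0.06  0.08]
```

```bash
python3 -m inch '[[[-0.05,0.08,0.06],[0.08,-0.06,0.08],-0.3],[[0,0,0],[0,0,0],-1],[[0,0,0],[0,0,0],-1],[[0,0,0],[0,0,0],-1],[[0,0,0],[0,0,0],-1],[[0,0,0],[0,0,0],-1]]' 40
python3 -c "
from h import *
plan([*boxw(0,-21.2,0)[:2],134],yawR(84.45))"
```

```text
t: 25.65
tcp_pos: [413.2, 293.6, 135.9]
ee_rot: [-1.254, -1.139, 1.135]
wrist_force: [0.2, -0.3, -0.6]
finger_gap: 7.4
tcp [413.2 293.6 135.9] gap 7.4 F [ 0.2 -0.3 -0.6] t 25.65
J [-0.53  0.74 -0.29  2.02  0.48  0.44  0.29]
shift (cur frame) [-0.    0.05  0.02] (target frame) [-0.    0.05  0.02] turn [ 0.01 -0.    0.01]
```

```bash
python3 -m inch '[[[0,-0.3,0],[0,0,0],-1],[[0,-0.4,0],[0,0,0],-1],[[0,-0.4,0],[0,0,0],-1],[[0,-0.4,0],[0,0,0],-1],[[0,0,0],[0,0,0],-1]]'
python3 -c "
from h import *
plan([*boxw(0,-21.2,0)[:2],310],yawR(84.45))"
```

```text
t: 26.15
tcp_pos: [412.2, 293.0, 196.9]
ee_rot: [-1.254, -1.137, 1.138]
wrist_force: [-0.5, -0.2, -1.5]
finger_gap: 7.3
tcp [412.2 293.  196.9] gap 7.3 F [-0.5 -0.2 -1.5] t 26.15
J [-0.47  0.65 -0.38  1.98  0.41  0.59  0.35]
shift (cur frame) [ 0.01 -2.83 -0.  ] (target frame) [ 0.02 -2.83 -0.  ] turn [-0. -0. -0.]
```

```bash
python3 -m inch '[[[0,-0.4,0],[0,0,0],-1],[[0,-0.5,0],[0,0,0],-1],[[0,-0.5,0],[0,0,0],-1],[[0,-0.5,0],[0,0,0],-1],[[0,-0.5,0],[0,0,0],-1],[[0,-0.4,0],[0,0,0],-1],[[0,0,0],[0,0,0],-1]]'
python3 -c "
from h import *
plan([470,100,330],yawR(84.45))
p,W=cloud('scene','s6')"
```

```text
t: 26.85
tcp_pos: [411.2, 291.4, 307.1]
ee_rot: [-1.254, -1.131, 1.144]
wrist_force: [0.3, 0.2, -2.3]
finger_gap: 7.2
tcp [411.2 291.4 307.1] gap 7.2 F [ 0.3  0.2 -2.3] t 26.85
J [-0.4   0.49 -0.47  1.84  0.28  0.88  0.46]
shift (cur frame) [-4.62 -0.56 -1.92] (target frame) [-4.62 -0.57 -1.92] turn [-0.04  0.   -0.04]
```

View pics/s6.png

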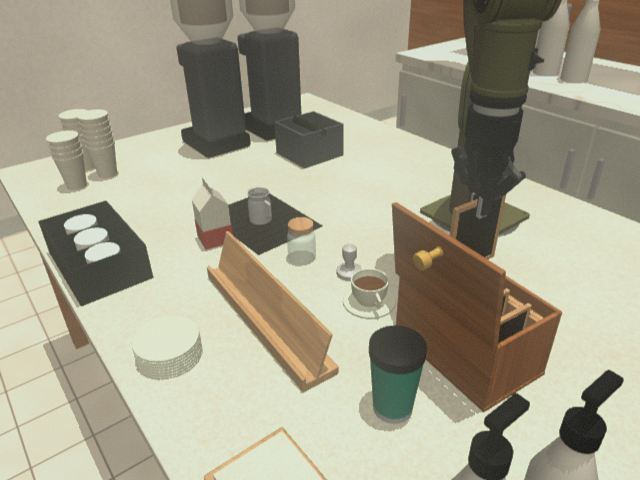

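```bash
python3 -m inch '[[[-0.4,-0.2,0],[0,0,0],-1],[[-0.7,-0.2,0],[0,0,0],-1],[[-0.8,-0.1,0],[0,0,0],-1],[[-0.8,0,0],[0,0,0],-1],[[-0.8,0,0],[0,0,0],-1],[[-0.8,0,0],[0,0,0],-1],[[-0.4,0,0],[0,0,0],-1],[[0,0,0],[0.0,0.9,0],-1],[[0,0,0],[0.0,0.9,0],-1],[[0,0,0],[0.0,0.9,0],-1],[[0,0,0],[0.0,0.9,0],-1],[[0,0,0],[0.0,0.9,0],-1],[[0,0,0],[0.0,0.9,0],-1],[[0,0,0],[0.0,0.9,0],-1],[[0,0,0],[0.0,0.9,0],-1],[[0,0,0],[0.0,0.9,0],-1],[[0,0,0],[0.0,0.9,0],-1],[[0,0,0],[0.0,0.9,0],-1],[[0,0,0],[0,0.8,0],-1],[[0,0,0],[0,0,0],-1]]'
cat >> h.py <<'E'
LO=np.array([670.6,10.3]);LY=-3.45
def ledw(x,y,z):
    a=np.radians(LY);return np.array([LO[0]+x*np.cos(a)-y*np.sin(a),LO[1]+x*np.sin(a)+y*np.cos(a),z])
def slatep(y,lean=22,up=0,fwd=0,L=128,off=None):
    # TCP for slate resting; bottom-back corner at ledge x=off; centre thickness 4 mm in front
    Rt=yawR(LY,lean);l=np.radians(lean)
    off=2 if off is None else off
    # up-vector of slate in ledge xz and front normal
    u=np.array([-np.sin(l),np.cos(l)]);n=np.array([np.cos(l),np.sin(l)])
    p=np.array([off+fwd,20+up])+L*u+4*n
    return ledw(p[0],y,p[1]),Rt
E
python3 -c "
from h import *
print(yawR(LY,22).as_matrix().round(2))
plan(*slatep(-120,22,up=100))"
```

```text
t: 28.9
tcp_pos: [377.0, 86.5, 299.5]
ee_rot: [-1.601, 0.111, -0.023]
wrist_force: [0.8, 0.1, -1.8]
finger_gap: 7.4
[[ 0.93  0.37  0.06]
 [-0.06 -0.02  1.  ]
 [ 0.37 -0.93  0.  ]]
tcp [377.   86.5 299.5] gap 7.4 F [ 0.8  0.1 -1.8] t 28.9
J [-0.3   0.34 -0.07  2.13  0.04  0.74 -0.48]
shift (cur frame) [ 6.57  1.27 -4.26] (target frame) [ 5.36  3.77 -4.46] turn [ 0.27 -0.13 -3.14]
```

```bash
python3 -m inch '[[[0.2,-0.2,-0.2],[0.07,0,-0.6],-1],[[0.4,-0.2,-0.4],[0.07,0,-0.6],-1],[[0.6,-0.2,-0.5],[0.07,0,-0.6],-1],[[0.7,0,-0.5],[0.07,0,-0.6],-1],[[0.7,0.2,-0.5],[0,0,-0.6],-1],[[0.7,0.3,-0.5],[0,0,-0.1],-1],[[0.7,0.3,-0.5],[0,0,0],-1],[[0.6,0.3,-0.5],[0,0,0],-1],[[0,0,0],[0,0,0],-1]]'
python3 -c "
from h import *
plan(*slatep(-120,22,up=100))"
```

```text
t: 29.8
tcp_pos: [558.2, -74.3, 320.5]
ee_rot: [-1.566, -0.261, -0.331]
wrist_force: [-0.3, 0.3, -1.5]
finger_gap: 7.1
tcp [558.2 -74.3 320.5] gap 7.1 F [-0.3  0.3 -1.5] t 29.8
J [ 0.12  0.4  -0.1   2.02  0.14  0.35 -0.14]
shift (cur frame) [ 0.76  2.46 -0.73] (target frame) [ 0.75  2.47 -0.72] turn [ 0.01  0.11 -0.05]
```

```bash
python3 -m inch '[[[0.25,0.3,-0.3],[0,0.1,0],-1],[[0.25,0.4,-0.25],[0,0,0],-1],[[0.25,0.4,-0.17],[0,0,0],-1],[[0,0.3,0],[0,0,0],-1],[[0,0,0],[0,0,0],-1],[[0,0,0],[0,0,0],-1]]'
python3 - <<'E'
from h import *
plan(*slatep(-120,22,up=100))
p,W=cloud('wrist','w7');p,W=cloud('scene','s7')
# bottom edge of slate, ledge pose from wrist/scene clouds
E
```

```text
t: 30.4
tcp_pos: [600.0, -104.6, 270.6]
ee_rot: [-1.564, -0.247, -0.32]
wrist_force: [0.3, 0.3, -1.0]
finger_gap: 7.6
tcp [ 600.  -104.6  270.6] gap 7.6 F [ 0.3  0.3 -1. ] t 30.4
J [ 0.18  0.54 -0.11  1.94  0.15  0.31 -0.09]
shift (cur frame) [ 0.23  0.9  -0.03] (target frame) [ 0.21  0.91 -0.03] turn [-0.01  0.09 -0.17]
```

View pics/w7.png

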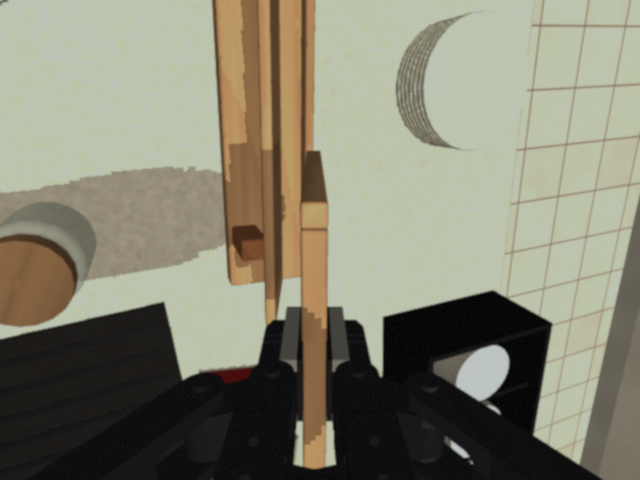

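View pics/s7.png

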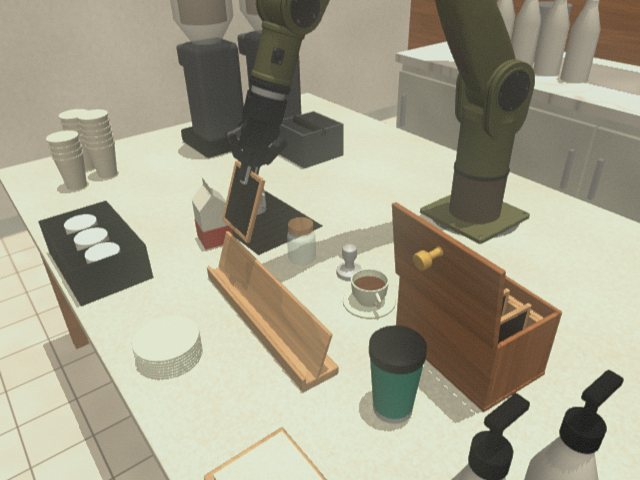

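The slate is held above the ledge and the wrist view shows lip and board side on. I'll refine the ledge's cross-section from depth.

```bash
python3 - <<'E'
from h import *
for cam in("wrist","scene","top"):
    p,W=cloud(cam)
    a=np.radians(LY);q=W.reshape(-1,3);q=q[np.all(np.isfinite(q),1)]
    d=q[:,:2]-LO;x=d[:,0]*np.cos(a)+d[:,1]*np.sin(a);y=-d[:,0]*np.sin(a)+d[:,1]*np.cos(a);z=q[:,2]
    m0=(abs(y)<210)&(z>12)&(z<112)&(abs(x)<70)
    print(cam,"ends y",np.percentile(y[m0],[.2,99.8]).round(1))
    m0&=(y>-60)
    for lo,hi in((15,24),(24,29),(29,36),(45,55),(65,75),(85,95),(98,104),(104,110)):
        m=m0&(z>=lo)&(z<hi)
        if m.sum()>15:
            h,e=np.histogram(x[m],bins=np.arange(-70,70,2));print((lo,hi),[(int(ei),int(hh)) for hh,ei in zip(h,e) if hh>0.03*m.sum()])
E
```

```text
wrist ends y [-198.5   38.9]
(15, 24) [(-50, 395), (-48, 355), (-46, 326), (-44, 334), (-42, 329), (-40, 327), (-38, 336), (-36, 326), (-34, 328), (-32, 325), (-30, 311), (-28, 335), (-26, 313), (-24, 319), (-22, 320), (-20, 311), (0, 266), (2, 300), (4, 303), (6, 314), (8, 299), (10, 293), (12, 290), (14, 301), (16, 299)]
(24, 29) [(-4, 13), (-2, 39), (16, 15), (18, 247)]
(29, 36) [(-6, 57), (18, 406), (20, 303), (22, 296), (24, 243)]
(45, 55) [(-14, 8), (-12, 68), (-10, 55)]
(65, 75) [(-20, 63), (-18, 82)]
(85, 95) [(-28, 47), (-26, 93), (-24, 42)]
(98, 104) [(-38, 397), (-36, 397), (-34, 265), (-32, 213), (-30, 136)]
(104, 110) [(-36, 77), (-34, 196), (-32, 174)]
scene ends y [-197.3  201.4]
(15, 24) [(-4, 105), (-2, 138), (0, 103), (2, 102), (4, 113), (6, 111), (8, 97), (10, 102), (24, 200)]
(24, 29) [(-6, 79), (-4, 110), (-2, 26), (22, 18), (24, 113)]
(29, 36) [(-8, 118), (-6, 155), (-4, 36), (16, 25), (18, 98), (20, 98), (22, 114), (24, 93)]
(45, 55) [(-16, 74), (-14, 187), (-12, 159), (-10, 39)]
(65, 75) [(-24, 25), (-22, 143), (-20, 225), (-18, 71)]
(85, 95) [(-30, 95), (-28,
[... 172 characters left out ...]
197.4]
(15, 24) [(-50, 77), (-48, 77), (-46, 69), (-44, 67), (-42, 65), (-40, 67), (-38, 62), (-36, 71), (-34, 71), (-32, 67), (-30, 67), (-28, 71), (-26, 67), (-24, 52), (0, 73), (2, 76), (4, 66), (6, 74), (8, 71), (10, 80), (12, 65), (14, 77), (16, 84)]
(24, 29) [(-44, 7), (-4, 20), (-2, 11), (8, 6), (16, 26), (18, 36), (20, 10), (22, 9), (24, 8)]
(29, 36) [(-6, 28), (-4, 17), (16, 21), (18, 62), (20, 63), (22, 71), (24, 49)]
(45, 55) [(-14, 10), (-12, 37), (-10, 16)]
(65, 75) [(-48, 4), (-44, 4), (-22, 4), (-20, 35), (-18, 36)]
(85, 95) [(-28, 20), (-26, 41), (-24, 9)]
(98, 104) [(-38, 67), (-36, 56), (-34, 48), (-32, 44), (-30, 36)]
(104, 110) [(-38, 21), (-36, 44), (-34, 40), (-32, 28)]
```

```bash
python3 -m inch '[[[0.25,0.3,-0.03],[0,0.1,-0.17],-1],[[0.05,0.4,0],[0,0,0],-1],[[0,0.2,0],[0,0,0],-1],[[0,0,0],[0,0,0],-1],[[0,0,0],[0,0,0],-1]]'
python3 - <<'E'
from h import *
plan(*slatep(-120,22,up=30,off=7))
E
```

```text
t: 31.15
tcp_pos: [626.1, -107.0, 242.7]
ee_rot: [-1.56, -0.258, -0.353]
wrist_force: [0.1, 0.0, -1.7]
finger_gap: 7.4
tcp [ 626.1 -107.   242.7] gap 7.4 F [ 0.1  0.  -1.7] t 31.15
J [ 0.16  0.6  -0.09  1.93  0.15  0.23 -0.11]
shift (cur frame) [-0.68  1.68 -0.01] (target frame) [-0.68  1.68 -0.  ] turn [-0.01 -0.    0.04]
```

```bash
python3 -m inch '[[[-0.1,0.3,-0.0],[0,0,0.4],-1],[[-0.1,0.3,0],[0,0,0.35],-1],[[0,0,0],[0,0,0],-1],[[0,0,0],[0,0,0],-1]]'
python3 - <<'E'
from h import *
plan(*slatep(-120,16,up=30,off=7))
E
```

```text
t: 31.55
tcp_pos: [626.4, -107.2, 218.1]
ee_rot: [-1.567, -0.174, -0.269]
wrist_force: [-0.5, -0.2, 0.0]
finger_gap: 7.2
tcp [ 626.4 -107.2  218.1] gap 7.2 F [-0.5 -0.2  0. ] t 31.55
J [ 0.16  0.66 -0.1   1.85  0.15  0.36 -0.1 ]
shift (cur frame) [-0.    1.14 -0.  ] (target frame) [ 0.    1.14 -0.  ] turn [-0.   -0.    0.02]
```

```bash
python3 -m inch '[[[0,0.4,0],[0,0,0],-1],[[0,0.4,0],[0,0,0],-1],[[0,0.3,0],[0,0,0],-1],[[0,0,0],[0,0,0],-1],[[0,0,0],[0,0,0],-1]]'
python3 - <<'E'
from h import *
plan(*slatep(-120,16,up=3,off=7))
E
```

```text
t: 32.05
tcp_pos: [638.8, -108.0, 172.6]
ee_rot: [-1.567, -0.175, -0.27]
wrist_force: [0.3, -0.5, -1.2]
finger_gap: 7.3
tcp [ 638.8 -108.   172.6] gap 7.3 F [ 0.3 -0.5 -1.2] t 32.05
J [ 0.15  0.74 -0.08  1.85  0.16  0.27 -0.11]
shift (cur frame) [-0.17  0.61 -0.  ] (target frame) [-0.17  0.61 -0.  ] turn [-0.   -0.    0.03]
```

```bash
python3 -m inch '[[[-0.17,0.2,0],[0,0,0],-1],[[0,0.2,0],[0,0,0],-1],[[0,0.2,0],[0,0,0],-1],[[0,0,0],[0,0,0],-1],[[0,0,0],[0,0,0],-1]]'
python3 - <<'E'
from h import *
plan(*slatep(-120,16,up=0,off=6))
p,W=cloud('wrist','w8')
E
```

```text
t: 32.55
tcp_pos: [640.7, -108.1, 147.5]
ee_rot: [-1.567, -0.178, -0.272]
wrist_force: [0.6, 0.1, -1.5]
finger_gap: 7.4
tcp [ 640.7 -108.1  147.5] gap 7.4 F [ 0.6  0.1 -1.5] t 32.55
J [ 0.14  0.78 -0.07  1.86  0.16  0.22 -0.11]
shift (cur frame) [-0.09  0.06  0.  ] (target frame) [-0.09  0.06  0.  ] turn [-0.   -0.    0.05]
```

View pics/w8.png

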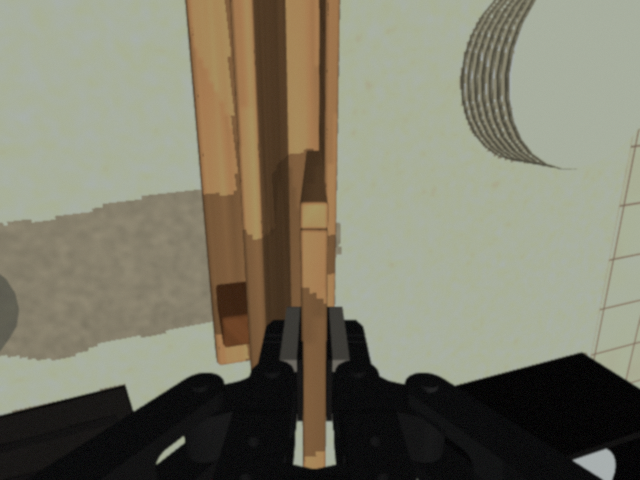

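The slate is in the channel, between lip and board at px (315,200). I'll touch down.

```bash
python3 -m inch '[[[-0.09,0.12,0],[0,0,0],-1],[[0,0,0],[0,0,0],-1],[[0,0,0],[0,0,0],-1]]'
python3 -m inch '[[[-0.05,0.06,0],[0,0,0],-1],[[0,0,0],[0,0,0],-1],[[0,0,0],[0,0,0],-1]]'
python3 - <<'E'
from h import *
plan(*slatep(-120,16,up=0,off=4))
E
```

```text
t: 32.9
tcp_pos: [639.7, -108.1, 143.6]
ee_rot: [-1.567, -0.181, -0.275]
wrist_force: [0.0, -0.3, -0.6]
finger_gap: 7.2
t: 33.2
tcp_pos: [639.7, -108.1, 143.5]
ee_rot: [-1.567, -0.185, -0.28]
wrist_force: [-0.1, -0.6, -1.6]
finger_gap: 7.5
tcp [ 639.7 -108.1  143.5] gap 7.5 F [-0.1 -0.6 -1.6] t 33.2
J [ 0.14  0.79 -0.06  1.87  0.16  0.19 -0.12]
shift (cur frame) [-0.09 -0.04  0.  ] (target frame) [-0.09 -0.04  0.  ] turn [ 0.   -0.    0.12]
```

```bash
python3 -m inch '[[[-0.05,0.1,0],[0,0,0],-1],[[0,0,0],[0,0,0],-1],[[0,0,0],[0,0,0],-1]]'
python3 - <<'E'
from h import *
plan(*slatep(-120,16,up=0,off=4))
E
```

```text
t: 33.5
tcp_pos: [639.6, -108.2, 143.2]
ee_rot: [-1.567, -0.189, -0.284]
wrist_force: [-0.4, 0.5, -1.7]
finger_gap: 7.2
tcp [ 639.6 -108.2  143.2] gap 7.2 F [-0.4  0.5 -1.7] t 33.5
J [ 0.14  0.79 -0.06  1.88  0.17  0.18 -0.12]
shift (cur frame) [-0.08 -0.05  0.  ] (target frame) [-0.08 -0.05  0.  ] turn [ 0.01 -0.    0.15]
```

```bash
python3 -m inch '[[[-0.05,0.17,0],[0,0,0.1],-1],[[0,0,0],[0,0,0],-1],[[0,0,0],[0,0,0],-1]]'
python3 - <<'E'
from h import *
plan(*slatep(-120,16,up=0,off=4))
E
```

```text
t: 33.8
tcp_pos: [641.3, -108.6, 141.6]
ee_rot: [-1.568, -0.183, -0.278]
wrist_force: [-0.5, -0.8, -1.1]
finger_gap: 7.4
tcp [ 641.3 -108.6  141.6] gap 7.4 F [-0.5 -0.8 -1.1] t 33.8
J [ 0.14  0.79 -0.06  1.87  0.16  0.19 -0.12]
shift (cur frame) [-0.11 -0.1   0.01] (target frame) [-0.11 -0.1   0.01] turn [ 0.01 -0.    0.1 ]
```

```bash
python3 - <<'E'
from h import *
p,W=cloud('scene')
c=proj('scene',ledw(10,-120,60)).astype(int);print(c)
x,y=c;im=p[max(0,y-90):y+60,max(0,x-100):x+100]
cv2.imwrite('pics/s9.png',cv2.resize(im,None,fx=4,fy=4,interpolation=cv2.INTER_CUBIC)[:,:,::-1])
a=np.radians(LY);q=W.reshape(-1,3);q=q[np.all(np.isfinite(q),1)]
d=q[:,:2]-LO;x=d[:,0]*np.cos(a)+d[:,1]*np.sin(a);y=-d[:,0]*np.sin(a)+d[:,1]*np.cos(a);z=q[:,2]
for lo in range(14,160,8):
    m=(y>-170)&(y<-75)&(z>lo)&(z<lo+8)&(abs(x)<60)&(x>-45)
    if m.sum()>8:print(lo+4,m.sum(),np.percentile(x[m],[5,25,50,75,95]).round(1))
E
```

```text
[225 271]
18 53 [ 0.2 24.4 24.8 25.2 25.8]
26 98 [ 9.8 14.7 20.9 25.  25.5]
34 191 [ 9.7 12.3 15.5 22.  24.6]
42 88 [-8.8  8.7  9.7 10.4 11.6]
50 88 [-12.2   6.8   7.5   8.6   9.6]
58 87 [-14.5   4.4   5.2   6.2   7.3]
66 96 [-18.2   1.8   3.    3.7   5.1]
74 96 [-20.9  -0.8   0.2   1.3   2.4]
82 97 [-24.7  -3.   -2.   -1.    0.1]
90 104 [-26.9  -5.3  -4.2  -3.4  -2.3]
98 97 [-30.2  -7.9  -6.9  -6.1  -4.9]
106 114 [-35.6 -10.5  -9.2  -8.3  -7.3]
114 65 [-13.3 -12.1 -11.6 -10.7  -9.4]
122 61 [-15.3 -14.4 -13.6 -12.2  -6.2]
130 78 [-18.4 -16.3 -14.9  -9.6  -2.8]
138 81 [-34.3 -18.4 -16.9  -7.   -3.2]
146 114 [-34.9 -26.1 -19.9 -13.9  -6. ]
154 70 [-41.  -33.3 -29.3 -12.5  -7.4]
162 76 [-43.7 -37.8 -34.1 -17.7  -9. ]
```

View pics/s9.png

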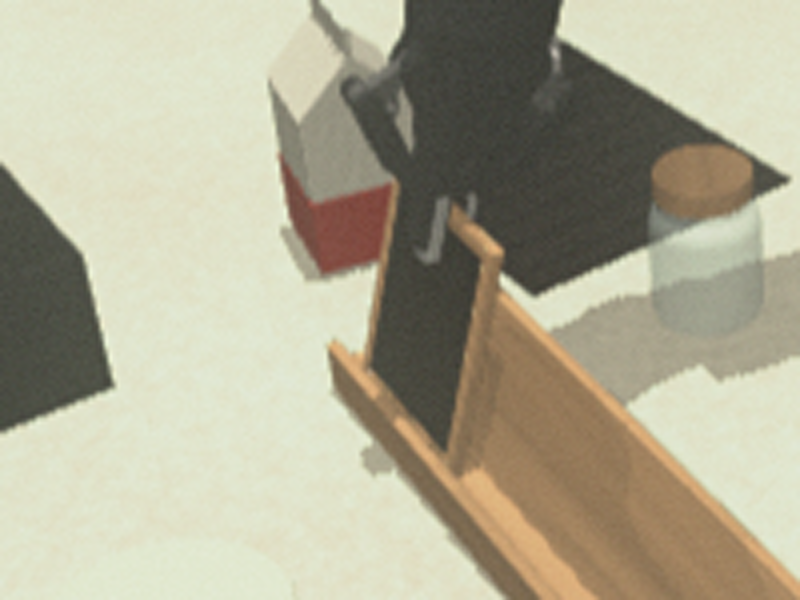

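```bash
python3 -m inch '[[[-0.17,0.03,0],[0,0,0],-1],[[0,0,0],[0,0,0],-1],[[0,0,0],[0,0,0],-1]]'
python3 - <<'E'
from h import *
plan(*slatep(-120,16,up=0,off=4))
E
```

```text
t: 34.15
tcp_pos: [640.1, -108.6, 140.6]
ee_rot: [-1.567, -0.193, -0.288]
wrist_force: [-3.6, 1.1, 6.4]
finger_gap: 7.3
tcp [ 640.1 -108.6  140.6] gap 7.3 F [-3.6  1.1  6.4] t 34.15
J [ 0.13  0.79 -0.05  1.88  0.17  0.16 -0.12]
shift (cur frame) [-0.07 -0.11  0.01] (target frame) [-0.08 -0.11  0.01] turn [ 0.01 -0.    0.19]
```

```bash
python3 -m inch '[[[0,0,0],[0,0,0],-0.75],[[0,0,0],[0,0,0],-0.7],[[0,0,0],[0,0,0],-0.65],[[0,0,0],[0,0,0],-0.6],[[0,0,0],[0,0,0],-0.55],[[0,0,0],[0,0,0],-0.5],[[0,0,0],[0,0,0],-0.4],[[0,0,0],[0,0,0],-0.3],[[0,0,0],[0,0,0],-0.3],[[0,0,0],[0,0,0],-0.3]]' 40
python3 - <<'E'
from h import *
plan()
p,W=cloud('wrist','w10')
p,W=cloud('scene')
x,y=225,271;im=p[max(0,y-90):y+60,max(0,x-100):x+100]
cv2.imwrite('pics/s10.png',cv2.resize(im,None,fx=4,fy=4,interpolation=cv2.INTER_CUBIC)[:,:,::-1])
E
```

```text
t: 35.15
tcp_pos: [639.6, -108.4, 137.8]
ee_rot: [-1.567, -0.191, -0.285]
wrist_force: [0.4, -0.6, 0.6]
finger_gap: 30.1
tcp [ 639.6 -108.4  137.8] gap 30.1 F [ 0.4 -0.6  0.6] t 35.15
J [ 0.13  0.79 -0.05  1.88  0.17  0.16 -0.12]
shift (cur frame) [0. 0. 0.] (target frame) [0. 0. 0.] turn [0. 0. 0.]
```

View pics/s10.png

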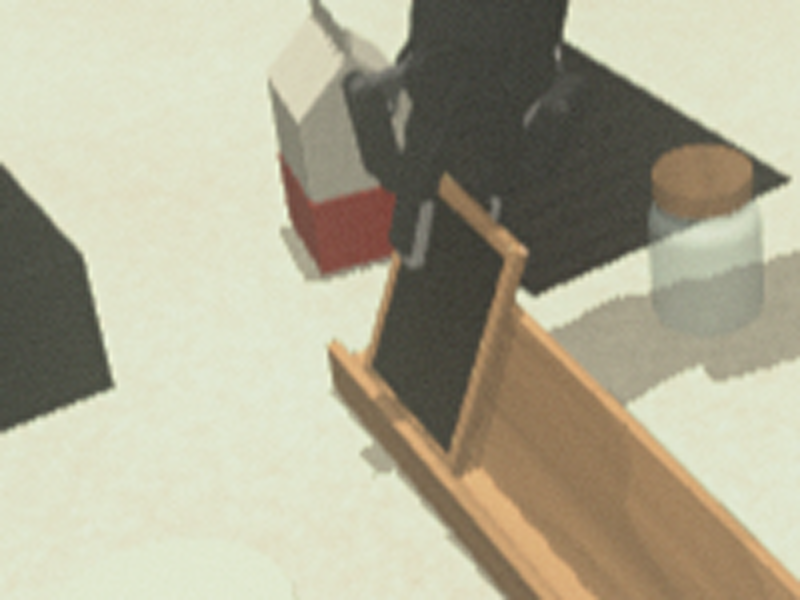

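View pics/w10.png

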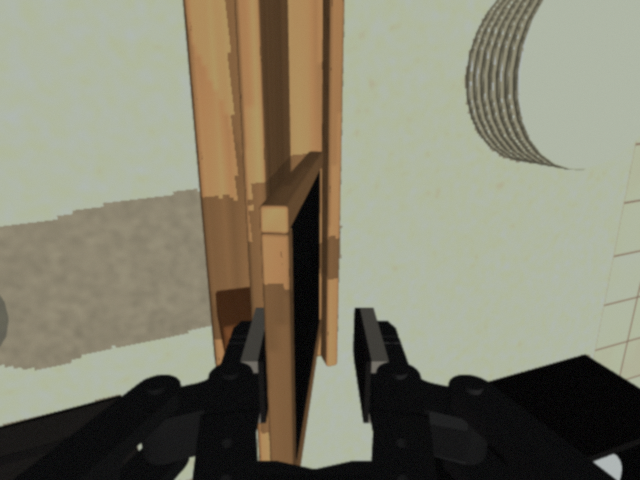

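The slate has tipped back onto the board or the back finger. I'll retreat along its slope and measure.

```bash
python3 -m inch '[[[-0.2,0,0],[0,0,0],-0.3],[[0,0,0],[0,0,0],-0.3],[[-0.06,-0.3,0],[0,0,0],-0.3],[[-0.06,-0.4,0],[0,0,0],-0.3],[[-0.06,-0.5,0],[0,0,0],-0.3],[[-0.06,-0.6,0],[0,0,0],-0.3],[[0,-0.6,0],[0,0,0],-0.3],[[0,-0.6,0],[0,0,0],-0.3],[[0,0,0],[0,0,0],-0.3]]'
cat >> h.py <<'E'
def led(cams=('scene','top'),lo=-180,hi=180):
    for cam in cams:
        p,W=cloud(cam)
        a=np.radians(LY);q=W.reshape(-1,3);q=q[np.all(np.isfinite(q),1)]
        d=q[:,:2]-LO;x=d[:,0]*np.cos(a)+d[:,1]*np.sin(a);y=-d[:,0]*np.sin(a)+d[:,1]*np.cos(a);z=q[:,2]
        m=(z>112)&(z<150)&(x<20)&(x>-75)&(y>lo)&(y<hi)
        if m.sum()>10: print(cam,"y range above board",np.percentile(y[m],[1,99]).round(1),"ztop",np.percentile(z[m],99).round(1))
        for c in(-120,0,120):
            mm=(abs(y-c)<40)&(z>36)&(z<128)&(x>-60)&(x<20)
            for _ in range(6):
                if mm.sum()<30: break
                l=np.polyfit(z[mm],x[mm],1);r=x-np.polyval(l,z)
                mm=(abs(y-c)<40)&(z>36)&(z<128)&(r<6)&(r>-2.0)&(x<20)
            if mm.sum()>30: print(cam,c,"lean",np.degrees(np.arctan(-l[0])).round(1),"front x at z=20",np.polyval(l,20).round(1),mm.sum(), "back off ~",(np.polyval(l,20)-8/np.cos(np.arctan(l[0]))).round(1))
E
python3 - <<'E'
from h import *
plan();led()
p,W=cloud('scene','s11')
E
```

```text
t: 36.15
tcp_pos: [582.0, -105.1, 257.5]
ee_rot: [-1.568, -0.194, -0.288]
wrist_force: [-0.5, 0.7, 0.0]
finger_gap: 29.9
tcp [ 582.  -105.1  257.5] gap 29.9 F [-0.5  0.7  0. ] t 36.15
J [ 0.18  0.54 -0.11  1.96  0.15  0.34 -0.1 ]
shift (cur frame) [0. 0. 0.] (target frame) [0. 0. 0.] turn [0. 0. 0.]
scene y range above board [-171.2  -61.9] ztop 140.6
scene -120 lean 26.0 front x at z=20 17.1 932 back off ~ 8.2
scene 0 lean 20.3 front x at z=20 -0.8 810 back off ~ -9.3
scene 120 lean 20.2 front x at z=20 -1.0 1055 back off ~ -9.6
top y range above board [-172.7  -64.8] ztop 143.3
top -120 lean 26.0 front x at z=20 18.2 200 back off ~ 9.3
top 0 lean 20.8 front x at z=20 0.6 183 back off ~ -8.0
top 120 lean 20.8 front x at z=20 0.7 178 back off ~ -7.9
```

View pics/s11.png

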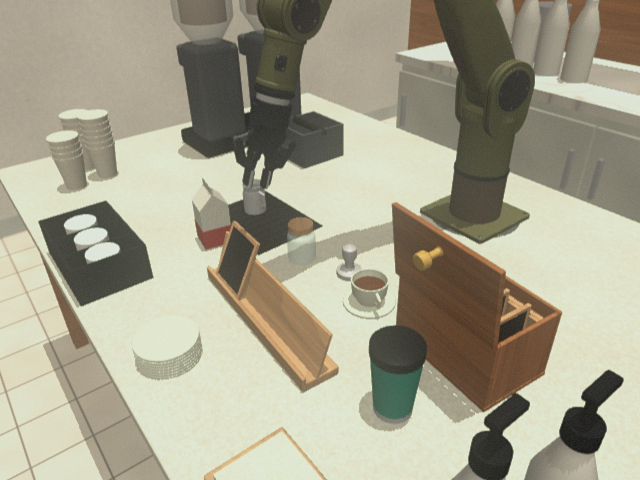

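The first slate stands in the channel on the board, leaning about 26° with its bottom by the lip. Next is the slate at box y = 23.

```bash
python3 -m inch '[[[0,-0.6,0],[0,0,0.4],-0.3],[[-0.2,-0.6,0.2],[0,0,0.4],-0.3],[[-0.5,-0.5,0.5],[0,0,0.5],-0.3],[[-0.6,-0.2,0.8],[0,0,0.5],-0.3],[[-0.6,0,0.8],[0,0,0.2],-0.3],[[-0.6,0,0.8],[0,0,0],-0.3],[[-0.6,0,0.8],[0,0,0],-0.3],[[-0.4,0,0.8],[0,0,0],-0.3],[[-0.3,0,0.6],[0,0,0],-0.3],[[0,0,0],[0,0,0],-0.3]]'
python3 - <<'E'
from h import *
plan([*boxw(0,23,0)[:2],320],yawR(84.45))
E
```

```text
t: 37.3
tcp_pos: [417.6, 124.4, 310.6]
ee_rot: [-1.574, 0.056, -0.043]
wrist_force: [-0.2, -0.1, 0.5]
finger_gap: 30.1
tcp [417.6 124.4 310.6] gap 30.1 F [-0.2 -0.1  0.5] t 37.3
J [-0.28  0.37 -0.17  2.02  0.09  0.76 -0.56]
shift (cur frame) [-0.36 -0.25  5.32] (target frame) [ 5.3  -0.23  0.54] turn [ -0.02 -11.01  -0.07]
```

```bash
python3 -m inch '[[[0,-0.2,0.4],[0,0,0],-0.3],[[0,-0.2,0.7],[0,0,0],-0.3],[[0,-0.2,0.5],[0,0,0],-0.3],[[0,0,0],[0,-0.92,0],-0.3],[[0,0,0],[0,-0.92,0],-0.3],[[0,0,0],[0,-0.92,0],-0.3],[[0,0,0],[0,-0.92,0],-0.3],[[0,0,0],[0,-0.92,0],-0.3],[[0,0,0],[0,-0.92,0],-0.3],[[0,0,0],[0,-0.92,0],-0.3],[[0,0,0],[0,-0.92,0],-0.3],[[0,0,0],[0,-0.92,0],-0.3],[[0,0,0],[0,-0.92,0],-0.3],[[0,0,0],[0,-0.92,0],-0.3],[[0,0,0],[0,-0.92,0],-0.3],[[0,0,0],[0,0,0],-0.3]]'
python3 - <<'E'
from h import *
plan([*boxw(0,23,0)[:2],300],yawR(84.45))
E
```

```text
t: 38.9
tcp_pos: [424.2, 178.6, 320.4]
ee_rot: [-1.219, -1.145, 1.21]
wrist_force: [-0.3, -0.4, 0.9]
finger_gap: 30.2
tcp [424.2 178.6 320.4] gap 30.2 F [-0.3 -0.4  0.9] t 38.9
J [-0.09  0.45 -0.6   1.91  0.31  0.92  0.68]
shift (cur frame) [3.97 0.44 0.33] (target frame) [3.94 0.51 0.57] turn [-0.23  0.4  -0.16]
```

```bash
python3 -m inch '[[[0.5,0,0.2],[-0.2,0.4,-0.16],-0.3],[[0.8,0,0.1],[0,0,0],-0.3],[[0.8,0,0.1],[0,0,0],-0.3],[[0.8,0.1,0.1],[0,0,0],-0.3],[[0.8,0.2,0],[0,0,0],-0.3],[[0.2,0.2,0],[0,0,0],-0.3],[[0,0,0],[0,0,0],-0.3],[[0,0,0],[0,0,0],-0.3]]'
python3 - <<'E'
from h import *
plan([*boxw(0,23,0)[:2],180],yawR(84.45))
E
```

```text
t: 39.7
tcp_pos: [422.9, 333.4, 293.4]
ee_rot: [-1.269, -1.098, 1.12]
wrist_force: [0.3, 0.1, 0.2]
finger_gap: 29.2
tcp [422.9 333.4 293.4] gap 29.2 F [0.3 0.1 0.2] t 39.7
J [-0.42  0.57 -0.54  1.76  0.35  0.92  0.32]
shift (cur frame) [0.11 2.83 0.14] (target frame) [0.09 2.83 0.16] turn [-0.07 -0.27 -0.06]
```

```bash
python3 -m inch '[[[0.1,0.4,0.14],[-0.05,-0.25,-0.05],-0.3],[[0,0.6,0],[0,0,0],-0.3],[[0,0.6,0],[0,0,0],-0.3],[[0,0.6,0],[0,0,0],-0.3],[[0,0.4,0],[0,0,0],-0.3],[[0,0,0],[0,0,0],-0.3],[[0,0,0],[0,0,0],-0.3]]'
python3 - <<'E'
from h import *
plan([*boxw(0,23,0)[:2],135],yawR(84.45))
E
```

```text
t: 40.4
tcp_pos: [422.5, 326.1, 188.9]
ee_rot: [-1.271, -1.119, 1.125]
wrist_force: [0.4, 0.1, 0.2]
finger_gap: 30.1
tcp [422.5 326.1 188.9] gap 30.1 F [0.4 0.1 0.2] t 40.4
J [-0.47  0.7  -0.45  1.9   0.49  0.66  0.22]
shift (cur frame) [0.28 1.35 0.18] (target frame) [0.27 1.35 0.17] turn [ 0.02 -0.16 -0.05]
```

```bash
python3 -m inch '[[[0.27,0.1,0.17],[0,-0.16,-0.05],-0.3],[[0,0.1,0],[0,0,0],-0.3],[[0,0,0],[0,0,0],-0.3]]'
python3 - <<'E'
from h import *
plan([*boxw(0,23,0)[:2],135],yawR(84.45))
E
```

```text
t: 40.7
tcp_pos: [418.1, 338.6, 182.8]
ee_rot: [-1.257, -1.143, 1.132]
wrist_force: [0.1, -0.7, -0.9]
finger_gap: 30.0
tcp [418.1 338.6 182.8] gap 30.0 F [ 0.1 -0.7 -0.9] t 40.7
J [-0.5   0.71 -0.45  1.9   0.5   0.64  0.21]
shift (cur frame) [-0.03  1.2   0.04] (target frame) [-0.03  1.2   0.03] turn [ 0.05 -0.    0.02]
```

```bash
python3 -m inch '[[[0,0.4,0.03],[0,0,0],-0.3],[[0,0.4,0],[0,0,0],-0.3],[[0,0.4,0],[0,0,0],-0.3],[[0,0,0],[0,0,0],-0.3],[[0,0,0],[0,0,0],-0.3]]'
python3 - <<'E'
from h import *
plan([*boxw(0,23,0)[:2],135],yawR(84.45))
E
```

```text
t: 41.2
tcp_pos: [418.4, 341.5, 136.2]
ee_rot: [-1.256, -1.149, 1.127]
wrist_force: [0.3, -0.1, 0.1]
finger_gap: 29.9
tcp [418.4 341.5 136.2] gap 29.9 F [ 0.3 -0.1  0.1] t 41.2
J [-0.54  0.78 -0.39  1.93  0.56  0.53  0.16]
shift (cur frame) [-0.1   0.03  0.03] (target frame) [-0.1   0.03  0.03] turn [0.08 0.   0.06]
```

```bash
python3 -m inch '[[[-0.12,0.04,0.03],[0.08,0,0.06],-0.3],[[0,0,0],[0,0,0],-0.6],[[0,0,0],[0,0,0],-1],[[0,0,0],[0,0,0],-1],[[0,0,0],[0,0,0],-1],[[0,0,0],[0,0,0],-1],[[0,0,0],[0,0,0],-1]]' 40
python3 - <<'E'
from h import *
plan([*boxw(0,23,0)[:2],135],yawR(84.45))
E
```

```text
t: 41.9
tcp_pos: [417.7, 337.0, 137.0]
ee_rot: [-1.253, -1.139, 1.135]
wrist_force: [-0.1, 0.5, -1.5]
finger_gap: 7.2
tcp [417.7 337.  137. ] gap 7.2 F [-0.1  0.5 -1.5] t 41.9
J [-0.53  0.78 -0.4   1.93  0.56  0.54  0.17]
shift (cur frame) [0.01 0.05 0.03] (target frame) [0.01 0.05 0.03] turn [ 0.01 -0.    0.01]
```

```bash
python3 -m inch '[[[0,-0.3,0],[0,0,0],-1],[[0,-0.4,0],[0,0,0],-1],[[0,-0.4,0],[0,0,0],-1],[[0,-0.5,0],[0,0,0],-1],[[0,-0.5,0],[0,0,0],-1],[[0,-0.5,0],[0,0,0],-1],[[0,-0.5,0],[0,0,0],-1],[[0,-0.5,0],[0,0,0],-1],[[0,-0.5,0],[0,0,0],-1],[[0,-0.5,0],[0,0,0],-1],[[0,0,0],[0,0,0],-1]]'
python3 - <<'E'
from h import *
plan([415,90,330],yawR(84.45))
E
```

```text
t: 43.0
tcp_pos: [415.1, 336.9, 335.8]
ee_rot: [-1.25, -1.143, 1.137]
wrist_force: [0.1, 0.2, -2.0]
finger_gap: 7.4
tcp [415.1 336.9 335.8] gap 7.4 F [ 0.1  0.2 -2. ] t 43.0
J [-0.4   0.52 -0.58  1.72  0.33  1.    0.37]
shift (cur frame) [-6.15  0.12 -0.57] (target frame) [-6.14  0.15 -0.6 ] turn [0.01 0.03 0.03]
```

```bash
python3 -m inch '[[[-0.5,0,0],[0,0,0],-1],[[-0.8,0,0],[0,0,0],-1],[[-0.8,0,0],[0,0,0],-1],[[-0.8,0,0],[0,0,0],-1],[[-0.8,0,0],[0,0,0],-1],[[-0.8,0,-0.2],[0,0,0],-1],[[-0.8,0,-0.2],[0,0,0],-1],[[-0.5,0,-0.2],[0,0,0],-1],[[0,0,0],[0,0,0],-1]]'
python3 - <<'E'
from h import *
plan(*slatep(0,16,up=90,off=4,L=126))
E
```

```text
t: 43.9
tcp_pos: [411.5, 93.7, 331.1]
ee_rot: [-1.244, -1.139, 1.147]
wrist_force: [0.4, 0.4, -2.1]
finger_gap: 7.1
tcp [411.5  93.7 331.1] gap 7.1 F [ 0.4  0.4 -2.1] t 43.9
J [ 0.11  0.36 -0.61  2.01  0.27  0.85  0.83]
shift (cur frame) [-1.53  2.43 -5.98] (target frame) [ 5.01  4.01 -1.69] turn [-1.58 10.97 -1.62]
```

```bash
python3 -m inch '[[[0,0,0],[0,0.92,0],-1],[[0,0,0],[0,0.92,0],-1],[[0,0,0],[0,0.92,0],-1],[[0,0,0],[0,0.92,0],-1],[[0,0,0],[0,0.92,0],-1],[[0,0,0],[0,0.92,0],-1],[[0,0,0],[0,0.92,0],-1],[[0,0,0],[0,0.92,0],-1],[[0,0,0],[0,0.92,0],-1],[[0,0,0],[0,0.92,0],-1],[[0,0,0],[0,0.92,0],-1],[[0,0,0],[0,0.9,0],-1],[[0.4,0,-0.2],[0,0,-0.5],-1],[[0.6,0,-0.2],[0,0,-0.5],-1],[[0.7,0,-0.2],[0,0,-0.5],-1],[[0.7,0.2,-0.2],[0,0,-0.5],-1],[[0.6,0.2,-0.2],[0,0,0],-1],[[0.4,0.2,-0.2],[0,0,0],-1],[[0,0,0],[0,0,0],-1]]'
python3 - <<'E'
from h import *
plan(*slatep(0,16,up=90,off=4,L=126))
E
```

```text
t: 45.8
tcp_pos: [536.0, 49.5, 321.2]
ee_rot: [-1.565, -0.136, -0.278]
wrist_force: [-1.1, 0.8, -0.5]
finger_gap: 7.4
tcp [536.   49.5 321.2] gap 7.4 F [-1.1  0.8 -0.5] t 45.8
J [-0.14  0.4  -0.11  1.97  0.24  0.53 -0.52]
shift (cur frame) [ 2.09  2.86 -0.71] (target frame) [ 2.02  2.9  -0.78] turn [ 0.01 -0.22 -0.12]
```

```bash
python3 -m inch '[[[0.5,0.1,-0.2],[0,-0.2,-0.1],-1],[[0.6,0.2,-0.2],[0,0,0],-1],[[0.6,0.5,-0.2],[0,0,0],-1],[[0.3,0.6,-0.15],[0,0,0],-1],[[0,0.6,0],[0,0,0],-1],[[0,0.4,0],[0,0,0],-1],[[0,0,0],[0,0,0],-1],[[0,0,0],[0,0,0],-1]]'
python3 - <<'E'
from h import *
plan(*slatep(0,16,up=25,off=5,L=126))
E
```

```text
t: 46.6
tcp_pos: [632.4, 25.4, 245.0]
ee_rot: [-1.561, -0.171, -0.247]
wrist_force: [-0.3, -0.1, -1.0]
finger_gap: 7.1
tcp [632.4  25.4 245. ] gap 7.1 F [-0.3 -0.1 -1. ] t 46.6
J [-0.06  0.62 -0.12  1.82  0.26  0.46 -0.42]
shift (cur frame) [-0.2   1.96 -0.34] (target frame) [-0.22  1.96 -0.32] turn [-0.07  0.07 -0.1 ]
```

```bash
python3 -m inch '[[[-0.2,0.3,-0.3],[-0.07,0.07,-0.1],-1],[[0,0.5,0],[0,0,0],-1],[[0,0.5,0],[0,0,0],-1],[[0,0.4,0],[0,0,0],-1],[[0,0,0],[0,0,0],-1],[[0,0,0],[0,0,0],-1]]'
python3 - <<'E'
from h import *
plan(*slatep(0,16,up=6,off=5,L=126))
E
```

```text
t: 47.2
tcp_pos: [643.5, 18.3, 182.3]
ee_rot: [-1.563, -0.183, -0.269]
wrist_force: [-0.3, 0.2, -0.2]
finger_gap: 7.2
tcp [643.5  18.3 182.3] gap 7.2 F [-0.3  0.2 -0.2] t 47.2
J [-0.09  0.72 -0.06  1.86  0.3   0.29 -0.46]
shift (cur frame) [-0.2   0.83 -0.16] (target frame) [-0.2   0.83 -0.16] turn [-0.04  0.03  0.06]
```

```bash
python3 -m inch '[[[-0.2,0.2,-0.15],[-0.04,0,0.1],-1],[[0,0.3,0],[0,0,0],-1],[[0,0.3,0],[0,0,0],-1],[[0,0,0],[0,0,0],-1],[[0,0,0],[0,0,0],-1]]'
python3 - <<'E'
from h import *
plan(*slatep(0,16,up=0,off=4,L=126))
E
```

```text
t: 47.7
tcp_pos: [645.1, 11.9, 148.7]
ee_rot: [-1.568, -0.173, -0.261]
wrist_force: [0.5, -0.3, -1.4]
finger_gap: 7.3
tcp [645.1  11.9 148.7] gap 7.3 F [ 0.5 -0.3 -1.4] t 47.7
J [-0.09  0.78 -0.03  1.87  0.31  0.24 -0.46]
shift (cur frame) [-0.08  0.15 -0.  ] (target frame) [-0.08  0.15 -0.  ] turn [ 0.    0.03 -0.02]
```

```bash
python3 -m inch '[[[-0.15,0.12,0],[0,0,0],-1],[[0,0,0],[0,0,0],-1],[[0,0,0],[0,0,0],-1]]'
python3 - <<'E'
from h import *
plan(*slatep(0,16,up=0,off=2,L=126))
E
```

```text
t: 48.0
tcp_pos: [642.4, 12.2, 144.8]
ee_rot: [-1.567, -0.177, -0.266]
wrist_force: [-0.1, 0.0, -1.8]
finger_gap: 7.3
tcp [642.4  12.2 144.8] gap 7.3 F [-0.1  0.  -1.8] t 48.0
J [-0.1   0.78 -0.02  1.88  0.31  0.21 -0.47]
shift (cur frame) [-0.03  0.06 -0.  ] (target frame) [-0.03  0.06 -0.  ] turn [-0.01  0.02  0.02]
```

```bash
python3 -m inch '[[[-0.06,0.17,0],[0,0,0],-1],[[0,0,0],[0,0,0],-1],[[0,0,0],[0,0,0],-1]]'
python3 -m inch '[[[-0.06,0.15,0],[0,0,0],-1],[[0,0,0],[0,0,0],-1],[[0,0,0],[0,0,0],-1]]'
python3 - <<'E'
from h import *
plan(*slatep(0,16,up=0,off=2,L=126))
E
```

```text
t: 48.3
tcp_pos: [645.0, 12.3, 144.9]
ee_rot: [-1.565, -0.187, -0.276]
wrist_force: [1.1, 0.2, -2.1]
finger_gap: 7.4
t: 48.6
tcp_pos: [645.7, 12.6, 141.9]
ee_rot: [-1.564, -0.191, -0.281]
wrist_force: [-0.4, 0.1, -0.7]
finger_gap: 7.4
tcp [645.7  12.6 141.9] gap 7.4 F [-0.4  0.1 -0.7] t 48.6
J [-0.11  0.79 -0.01  1.89  0.31  0.17 -0.47]
shift (cur frame) [-0.09 -0.04 -0.02] (target frame) [-0.09 -0.03 -0.02] turn [-0.02  0.02  0.15]
```

```bash
python3 -m inch '[[[-0.18,0.08,0],[0,0,0.15],-1],[[0,0,0],[0,0,0],-1],[[0,0,0],[0,0,0],-1]]'
python3 - <<'E'
from h import *
plan(*slatep(0,16,up=0,off=2,L=126))
E
```

```text
t: 48.9
tcp_pos: [646.3, 12.5, 141.7]
ee_rot: [-1.562, -0.186, -0.278]
wrist_force: [-0.4, 0.8, -1.0]
finger_gap: 7.4
tcp [646.3  12.5 141.7] gap 7.4 F [-0.4  0.8 -1. ] t 48.9
J [-0.1   0.79 -0.02  1.89  0.31  0.19 -0.47]
shift (cur frame) [-0.1  -0.04 -0.02] (target frame) [-0.1  -0.04 -0.02] turn [-0.03  0.01  0.12]
```

```bash
python3 -m inch '[[[-0.2,0,0],[0,0,0.15],-1],[[-0.15,0,0],[0,0,0.1],-1],[[0,0,0],[0,0,0],-1],[[0,0,0],[0,0,0],-1]]'
python3 - <<'E'
from h import *
plan(*slatep(0,16,up=0,off=2,L=126))
E
```

```text
t: 49.3
tcp_pos: [643.1, 13.3, 142.0]
ee_rot: [-1.559, -0.175, -0.268]
wrist_force: [-2.4, 0.8, 7.3]
finger_gap: 7.4
tcp [643.1  13.3 142. ] gap 7.4 F [-2.4  0.8  7.3] t 49.3
J [-0.09  0.79 -0.03  1.88  0.31  0.2  -0.47]
shift (cur frame) [-0.03 -0.02 -0.03] (target frame) [-0.03 -0.02 -0.03] turn [-0.06 -0.    0.02]
```

```bash
python3 -m inch '[[[0,0,0],[0,0,0],-0.75],[[0,0,0],[0,0,0],-0.7],[[0,0,0],[0,0,0],-0.65],[[0,0,0],[0,0,0],-0.6],[[0,0,0],[0,0,0],-0.55],[[0,0,0],[0,0,0],-0.5],[[0,0,0],[0,0,0],-0.4],[[0,0,0],[0,0,0],-0.3],[[0,0,0],[0,0,0],-0.3],[[-0.2,0,0],[0,0,0],-0.3],[[0,0,0],[0,0,0],-0.3],[[-0.06,-0.3,0],[0,0,0],-0.3],[[-0.06,-0.4,0],[0,0,0],-0.3],[[-0.06,-0.5,0],[0,0,0],-0.3],[[-0.06,-0.6,0],[0,0,0],-0.3],[[0,-0.6,0],[0,0,0],-0.3],[[0,-0.6,0],[0,0,0],-0.3],[[0,0,0],[0,0,0],-0.3]]' 40
python3 - <<'E'
from h import *
plan();led()
E
```

```text
t: 51.1
tcp_pos: [584.5, 16.0, 258.8]
ee_rot: [-1.561, -0.17, -0.259]
wrist_force: [0.8, -0.2, -0.2]
finger_gap: 30.0
tcp [584.5  16.  258.8] gap 30.0 F [ 0.8 -0.2 -0.2] t 51.1
J [-0.06  0.54 -0.11  1.94  0.27  0.4  -0.44]
shift (cur frame) [0. 0. 0.] (target frame) [0. 0. 0.] turn [0. 0. 0.]
scene y range above board [-170.1   60.1] ztop 143.2
scene -120 lean 26.0 front x at z=20 17.2 948 back off ~ 8.3
scene 0 lean 22.6 front x at z=20 10.9 1138 back off ~ 2.2
scene 120 lean 20.0 front x at z=20 -1.2 1063 back off ~ -9.7
top y range above board [-172.9   55.6] ztop 145.4
top -120 lean 25.9 front x at z=20 17.9 343 back off ~ 9.0
top 0 lean 22.6 front x at z=20 11.9 132 back off ~ 3.2
top 120 lean 20.6 front x at z=20 0.5 174 back off ~ -8.0
```

The second slate leans at 22.6°. Now the third, at box y = 69.

```bash
python3 -m inch '[[[0,-0.6,0],[0,0,0.4],-0.3],[[-0.2,-0.6,0.2],[0,0,0.4],-0.3],[[-0.5,-0.5,0.3],[0,0,0.5],-0.3],[[-0.7,-0.2,0.5],[0,0,0.5],-0.3],[[-0.7,0,0.5],[0,0,0.2],-0.3],[[-0.7,0,0.5],[0,0,0],-0.3],[[-0.7,0,0.6],[0,0,0],-0.3],[[-0.4,0,0.6],[0,0,0],-0.3],[[0,0,0.4],[0,0,0],-0.3],[[0,0,0],[0,0,0],-0.3]]'
python3 - <<'E'
from h import *
plan([*boxw(0,69,0)[:2],320],yawR(84.45))
E
```

```text
t: 52.2
tcp_pos: [411.7, 171.4, 321.1]
ee_rot: [-1.569, 0.077, -0.018]
wrist_force: [-0.0, 0.2, -0.4]
finger_gap: 30.0
tcp [411.7 171.4 321.1] gap 30.0 F [-0.   0.2 -0.4] t 52.2
J [-0.3   0.39 -0.26  1.96  0.1   0.84 -0.68]
shift (cur frame) [-0.08  0.03  5.3 ] (target frame) [5.3  0.03 0.28] turn [ -0.2  -10.99  -0.22]
```

```bash
python3 -m inch '[[[0,0,0],[0,-0.92,0],-0.3],[[0,0,0],[0,-0.92,0],-0.3],[[0,0,0],[0,-0.92,0],-0.3],[[0,0,0],[0,-0.92,0],-0.3],[[0,0,0],[0,-0.92,0],-0.3],[[0,0,0],[0,-0.92,0],-0.3],[[0,0,0],[0,-0.92,0],-0.3],[[0,0,0],[0,-0.92,0],-0.3],[[0,0,0],[0,-0.92,0],-0.3],[[0,0,0],[0,-0.92,0],-0.3],[[0,0,0],[0,-0.92,0],-0.3],[[0,0,0],[0,-0.92,0],-0.3],[[0,0,0],[0,0,0],-0.3]]'
python3 - <<'E'
from h import *
plan([*boxw(0,69,0)[:2],300],yawR(84.45))
E
```

```text
t: 53.5
tcp_pos: [412.6, 152.2, 311.7]
ee_rot: [-1.202, -1.127, 1.214]
wrist_force: [-0.7, 0.1, 0.0]
finger_gap: 29.9
tcp [412.6 152.2 311.7] gap 29.9 F [-0.7  0.1  0. ] t 53.5
J [ 0.02  0.46 -0.7   1.96  0.34  0.91  0.67]
shift (cur frame) [5.79 0.19 0.03] (target frame) [5.77 0.29 0.35] turn [-0.39  0.37 -0.14]
```

```bash
python3 -m inch '[[[0.5,0,0.1],[-0.35,0.37,-0.14],-0.3],[[0.8,0,0.05],[0,0,0],-0.3],[[0.8,0,0.05],[0,0,0],-0.3],[[0.8,0,0.05],[0,0,0],-0.3],[[0.8,0,0],[0,0,0],-0.3],[[0.8,0,0],[0,0,0],-0.3],[[0.7,0,0],[0,0,0],-0.3],[[0.5,0.2,0],[0,0,0],-0.3],[[0,0,0],[0,0,0],-0.3],[[0,0,0],[0,0,0],-0.3]]'
python3 - <<'E'
from h import *
plan([*boxw(0,69,0)[:2],185],yawR(84.45))
E
```

```text
t: 54.5
tcp_pos: [432.9, 375.1, 295.2]
ee_rot: [-1.279, -1.086, 1.114]
wrist_force: [0.1, -0.7, 0.5]
finger_gap: 29.7
tcp [432.9 375.1 295.2] gap 29.7 F [ 0.1 -0.7  0.5] t 54.5
J [-0.45  0.63 -0.6   1.65  0.41  1.01  0.24]
shift (cur frame) [0.2  2.75 0.3 ] (target frame) [0.18 2.75 0.31] turn [-0.06 -0.37 -0.11]
```

```bash
python3 -m inch '[[[0.18,0.4,0.3],[-0.05,-0.35,-0.1],-0.3],[[0.05,0.6,0.05],[0,0,0],-0.3],[[0.05,0.6,0.05],[0,0,0],-0.3],[[0.05,0.5,0],[0,0,0],-0.3],[[0.05,0.3,0],[0,0,0],-0.3],[[0,0,0],[0,0,0],-0.3],[[0,0,0],[0,0,0],-0.3]]'
python3 - <<'E'
from h import *
plan([*boxw(0,69,0)[:2],135.5],yawR(84.45))
E
```

```text
t: 55.2
tcp_pos: [423.2, 381.7, 198.1]
ee_rot: [-1.27, -1.121, 1.126]
wrist_force: [0.0, 0.4, 0.9]
finger_gap: 30.0
tcp [423.2 381.7 198.1] gap 30.0 F [0.  0.4 0.9] t 55.2
J [-0.51  0.74 -0.54  1.78  0.52  0.77  0.14]
shift (cur frame) [0.05 1.56 0.06] (target frame) [0.04 1.56 0.06] turn [ 0.03 -0.15 -0.05]
```

```bash
python3 -m inch '[[[0.06,0.3,0.06],[0,-0.15,0],-0.3],[[0,0.4,0],[0,0,0],-0.3],[[0,0.2,0],[0,0,0],-0.3],[[0,0,0],[0,0,0],-0.3],[[0,0,0],[0,0,0],-0.3]]'
python3 - <<'E'
from h import *
plan([*boxw(0,69,0)[:2],135.5],yawR(84.45))
E
```

```text
t: 55.7
tcp_pos: [422.8, 385.5, 163.0]
ee_rot: [-1.26, -1.143, 1.137]
wrist_force: [0.4, 0.1, -0.4]
finger_gap: 29.8
tcp [422.8 385.5 163. ] gap 29.8 F [ 0.4  0.1 -0.4] t 55.7
J [-0.53  0.79 -0.5   1.81  0.57  0.7   0.11]
shift (cur frame) [-0.05  0.69  0.04] (target frame) [-0.06  0.69  0.03] turn [ 0.06  0.01 -0.01]
```

```bash
python3 -m inch '[[[-0.06,0.35,0.03],[0.05,0,0],-0.3],[[0,0.37,0],[0,0,0],-0.3],[[0,0,0],[0,0,0],-0.3],[[0,0,0],[0,0,0],-0.3]]'
python3 - <<'E'
from h import *
plan([*boxw(0,69,0)[:2],135.5],yawR(84.45))
E
```

```text
t: 56.1
tcp_pos: [421.8, 383.5, 133.4]
ee_rot: [-1.254, -1.14, 1.138]
wrist_force: [0.9, 0.0, 0.2]
finger_gap: 29.7
tcp [421.8 383.5 133.4] gap 29.7 F [0.9 0.  0.2] t 56.1
J [-0.54  0.83 -0.48  1.83  0.61  0.64  0.09]
shift (cur frame) [-0.01 -0.05  0.02] (target frame) [-0.01 -0.05  0.02] turn [0.01 0.01 0.  ]
```

```bash
python3 -m inch '[[[0,-0.08,0],[0,0,0],-0.3],[[0,0,0],[0,0,0],-0.6],[[0,0,0],[0,0,0],-1],[[0,0,0],[0,0,0],-1],[[0,0,0],[0,0,0],-1],[[0,0,0],[0,0,0],-1],[[0,0,0],[0,0,0],-1]]' 40
python3 - <<'E'
from h import *
plan([*boxw(0,69,0)[:2],135.5],yawR(84.45))
E
```

```text
t: 56.8
tcp_pos: [422.3, 383.9, 138.4]
ee_rot: [-1.254, -1.141, 1.136]
wrist_force: [1.2, -0.2, -0.8]
finger_gap: 7.1
tcp [422.3 383.9 138.4] gap 7.1 F [ 1.2 -0.2 -0.8] t 56.8
J [-0.54  0.82 -0.48  1.83  0.6   0.64  0.09]
shift (cur frame) [-0.01  0.07  0.03] (target frame) [-0.01  0.07  0.03] turn [0.02 0.01 0.01]
```

```bash
python3 -m inch '[[[0,-0.3,0],[0,0,0],-1],[[0,-0.4,0],[0,0,0],-1],[[0,-0.4,0],[0,0,0],-1],[[0,-0.5,0],[0,0,0],-1],[[0,-0.5,0],[0,0,0],-1],[[0,-0.5,0],[0,0,0],-1],[[0,-0.5,0],[0,0,0],-1],[[0,-0.5,0],[0,0,0],-1],[[0,-0.5,0],[0,0,0],-1],[[0,-0.5,0],[0,0,0],-1],[[0,0,0],[0,0,0],-1]]'
python3 - <<'E'
from h import *
plan([415,150,340],yawR(84.45))
E
```

```text
t: 57.9
tcp_pos: [419.8, 383.5, 337.3]
ee_rot: [-1.251, -1.145, 1.137]
wrist_force: [0.5, 1.6, -1.5]
finger_gap: 7.3
tcp [419.8 383.5 337.3] gap 7.3 F [ 0.5  1.6 -1.5] t 57.9
J [-0.44  0.58 -0.64  1.62  0.38  1.07  0.28]
shift (cur frame) [-5.82 -0.09 -0.42] (target frame) [-5.82 -0.07 -0.44] turn [0.02 0.03 0.03]
```

```bash
python3 -m inch '[[[-0.5,0,0],[0,0,0],-1],[[-0.8,0,0],[0,0,0],-1],[[-0.8,0,0],[0,0,0],-1],[[-0.8,0,0],[0,0,0],-1],[[-0.8,0,0],[0,0,0],-1],[[-0.8,0,0],[0,0,0],-1],[[-0.8,0,-0.2],[0,0,0],-1],[[-0.8,0,-0.2],[0,0,0],-1],[[-0.4,0,0],[0,0,0],-1],[[0,0,0],[0,0,0],-1]]'
python3 - <<'E'
from h import *
plan(*slatep(119,16,up=90,off=4,L=126))
E
```

```text
t: 58.9
tcp_pos: [405.4, 111.3, 331.8]
ee_rot: [-1.245, -1.14, 1.147]
wrist_force: [0.2, 0.9, -0.9]
finger_gap: 7.2
tcp [405.4 111.3 331.8] gap 7.2 F [ 0.2  0.9 -0.9] t 58.9
J [ 0.13  0.38 -0.7   2.01  0.31  0.87  0.73]
shift (cur frame) [ 1.02  2.45 -6.09] (target frame) [5.17 4.07 0.85] turn [-1.57 10.97 -1.62]
```

```bash
python3 -m inch '[[[0,0,0],[0,0.92,0],-1],[[0,0,0],[0,0.92,0],-1],[[0,0,0],[0,0.92,0],-1],[[0,0,0],[0,0.92,0],-1],[[0,0,0],[0,0.92,0],-1],[[0,0,0],[0,0.92,0],-1],[[0,0,0],[0,0.92,0],-1],[[0,0,0],[0,0.92,0],-1],[[0,0,0],[0,0.92,0],-1],[[0,0,0],[0,0.92,0],-1],[[0,0,0],[0,0.92,0],-1],[[0,0,0],[0,0.9,0],-1],[[0.4,0,0],[0,0,-0.5],-1],[[0.6,0,0],[0,0,-0.5],-1],[[0.7,0,0],[0,0,-0.5],-1],[[0.7,0.2,0],[0,0,-0.5],-1],[[0.6,0.2,0],[0,0,0],-1],[[0.4,0.2,0],[0,0,0],-1],[[0,0,0],[0,0,0],-1]]'
python3 - <<'E'
from h import *
plan(*slatep(119,16,up=90,off=4,L=126))
E
```

```text
t: 60.8
tcp_pos: [541.1, 127.1, 326.3]
ee_rot: [-1.557, -0.151, -0.281]
wrist_force: [0.0, -1.0, -1.3]
finger_gap: 6.9
tcp [541.1 127.1 326.3] gap 6.9 F [ 0.  -1.  -1.3] t 60.8
J [-0.26  0.41 -0.17  1.92  0.34  0.58 -0.75]
shift (cur frame) [1.99 3.01 0.28] (target frame) [1.98 3.02 0.25] turn [-0.05 -0.17 -0.03]
```

```bash
python3 -m inch '[[[0.5,0.1,0.0],[-0.05,-0.17,0],-1],[[0.6,0.2,0],[0,0,0],-1],[[0.6,0.5,0],[0,0,0],-1],[[0.3,0.6,0],[0,0,0],-1],[[0,0.6,0],[0,0,0],-1],[[0,0.4,0],[0,0,0],-1],[[0,0,0],[0,0,0],-1],[[0,0,0],[0,0,0],-1]]'
python3 - <<'E'
from h import *
plan(*slatep(119,16,up=25,off=5,L=126))
E
```

```text
t: 61.6
tcp_pos: [638.9, 134.7, 251.0]
ee_rot: [-1.56, -0.174, -0.244]
wrist_force: [-0.7, 0.5, -0.6]
finger_gap: 7.4
tcp [638.9 134.7 251. ] gap 7.4 F [-0.7  0.5 -0.6] t 61.6
J [-0.23  0.64 -0.16  1.74  0.37  0.54 -0.68]
shift (cur frame) [-0.23  2.11 -0.1 ] (target frame) [-0.26  2.11 -0.08] turn [-0.07  0.1  -0.1 ]
```

```bash
python3 -m inch '[[[-0.2,0.3,-0.1],[-0.07,0.1,-0.1],-1],[[0,0.5,0],[0,0,0],-1],[[0,0.5,0],[0,0,0],-1],[[0,0.5,0],[0,0,0],-1],[[0,0,0],[0,0,0],-1],[[0,0,0],[0,0,0],-1]]'
python3 - <<'E'
from h import *
plan(*slatep(119,16,up=6,off=4,L=126))
E
```

```text
t: 62.2
tcp_pos: [650.8, 136.7, 186.2]
ee_rot: [-1.559, -0.183, -0.271]
wrist_force: [-0.2, -0.5, -1.1]
finger_gap: 7.2
tcp [650.8 136.7 186.2] gap 7.2 F [-0.2 -0.5 -1.1] t 62.2
J [-0.28  0.74 -0.08  1.79  0.43  0.38 -0.76]
shift (cur frame) [-0.26  0.91 -0.16] (target frame) [-0.25  0.92 -0.15] turn [-0.06  0.02  0.07]
```

```bash
python3 -m inch '[[[-0.25,0.3,-0.15],[-0.06,0,0.1],-1],[[0,0.3,0],[0,0,0],-1],[[0,0.3,0],[0,0,0],-1],[[0,0,0],[0,0,0],-1],[[0,0,0],[0,0,0],-1]]'
python3 - <<'E'
from h import *
plan(*slatep(119,16,up=0,off=2,L=126))
E
```

```text
t: 62.7
tcp_pos: [651.4, 131.2, 149.1]
ee_rot: [-1.566, -0.173, -0.263]
wrist_force: [-0.2, -0.0, -0.2]
finger_gap: 6.9
tcp [651.4 131.2 149.1] gap 6.9 F [-0.2 -0.  -0.2] t 62.7
J [-0.29  0.8  -0.05  1.8   0.44  0.31 -0.78]
shift (cur frame) [-0.11  0.15 -0.01] (target frame) [-0.11  0.15 -0.01] turn [-0.01  0.02 -0.01]
```

```bash
python3 -m inch '[[[-0.15,0.15,0],[0,0,0],-1],[[-0.05,0.05,0],[0,0,0],-1],[[0,0,0],[0,0,0],-1],[[0,0,0],[0,0,0],-1]]'
python3 - <<'E'
from h import *
plan(*slatep(119,16,up=0,off=2,L=126))
E
```

```text
t: 63.1
tcp_pos: [650.3, 132.1, 146.5]
ee_rot: [-1.562, -0.183, -0.275]
wrist_force: [-0.1, -0.7, -1.2]
finger_gap: 7.6
tcp [650.3 132.1 146.5] gap 7.6 F [-0.1 -0.7 -1.2] t 63.1
J [-0.3   0.8  -0.02  1.82  0.45  0.28 -0.79]
shift (cur frame) [-0.06  0.09 -0.03] (target frame) [-0.06  0.09 -0.03] turn [-0.04  0.    0.09]
```

```bash
python3 -m inch '[[[-0.15,0.2,0],[0,0,0.1],-1],[[-0.1,0.05,0],[0,0,0],-1],[[0,0,0],[0,0,0],-1],[[0,0,0],[0,0,0],-1]]'
python3 - <<'E'
from h import *
plan(*slatep(119,16,up=0,off=2,L=126))
E
```

```text
t: 63.5
tcp_pos: [650.1, 133.3, 143.2]
ee_rot: [-1.556, -0.185, -0.279]
wrist_force: [-0.6, 0.3, -1.4]
finger_gap: 7.1
tcp [650.1 133.3 143.2] gap 7.1 F [-0.6  0.3 -1.4] t 63.5
J [-0.31  0.8  -0.02  1.83  0.45  0.26 -0.8 ]
shift (cur frame) [-0.03  0.01 -0.06] (target frame) [-0.03  0.02 -0.06] turn [-0.07 -0.01  0.12]
```

```bash
python3 -m inch '[[[-0.1,0.2,-0.05],[-0.06,0,0.1],-1],[[-0.1,0.05,0],[0,0,0.05],-1],[[0,0,0],[0,0,0],-1],[[0,0,0],[0,0,0],-1]]'
python3 - <<'E'
from h import *
plan(*slatep(119,16,up=0,off=2,L=126))
E
```

```text
t: 63.9
tcp_pos: [651.4, 133.8, 140.5]
ee_rot: [-1.559, -0.18, -0.277]
wrist_force: [-1.2, 1.0, 3.5]
finger_gap: 7.2
tcp [651.4 133.8 140.5] gap 7.2 F [-1.2  1.   3.5] t 63.9
J [-0.31  0.81 -0.02  1.82  0.45  0.27 -0.8 ]
shift (cur frame) [-0.04 -0.06 -0.08] (target frame) [-0.04 -0.06 -0.08] turn [-0.05 -0.02  0.08]
```

```bash
python3 -m inch '[[[0,0,0],[0,0,0],-0.75],[[0,0,0],[0,0,0],-0.7],[[0,0,0],[0,0,0],-0.65],[[0,0,0],[0,0,0],-0.6],[[0,0,0],[0,0,0],-0.55],[[0,0,0],[0,0,0],-0.5],[[0,0,0],[0,0,0],-0.4],[[0,0,0],[0,0,0],-0.3],[[0,0,0],[0,0,0],-0.3],[[-0.2,0,0],[0,0,0],-0.3],[[0,0,0],[0,0,0],-0.3],[[-0.06,-0.3,0],[0,0,0],-0.3],[[-0.06,-0.4,0],[0,0,0],-0.3],[[-0.06,-0.5,0],[0,0,0],-0.3],[[-0.06,-0.6,0],[0,0,0],-0.3],[[0,-0.6,0],[0,0,0],-0.3],[[0,-0.6,0],[0,0,0],-0.3],[[0,0,0],[0,0,0],-0.3]]' 40
python3 - <<'E'
from h import *
plan();led()
cloud('scene','s20');cloud('top','t20')
E
```

```text
t: 65.7
tcp_pos: [593.9, 136.8, 257.8]
ee_rot: [-1.56, -0.18, -0.273]
wrist_force: [1.0, 0.1, -0.2]
finger_gap: 30.0
tcp [593.9 136.8 257.8] gap 30.0 F [ 1.   0.1 -0.2] t 65.7
J [-0.29  0.57 -0.1   1.88  0.39  0.45 -0.77]
shift (cur frame) [0. 0. 0.] (target frame) [0. 0. 0.] turn [0. 0. 0.]
scene y range above board [-167.6  178.5] ztop 143.1
scene -120 lean 26.0 front x at z=20 17.0 941 back off ~ 8.1
scene 0 lean 22.6 front x at z=20 10.8 1142 back off ~ 2.1
scene 120 lean 23.2 front x at z=20 12.0 1514 back off ~ 3.3
top y range above board [-171.4  126.4] ztop 145.5
top -120 lean 26.1 front x at z=20 18.2 343 back off ~ 9.3
top 0 lean 22.5 front x at z=20 11.8 259 back off ~ 3.2
top 120 lean 23.3 front x at z=20 13.3 192 back off ~ 4.6
```

View pics/s20.png

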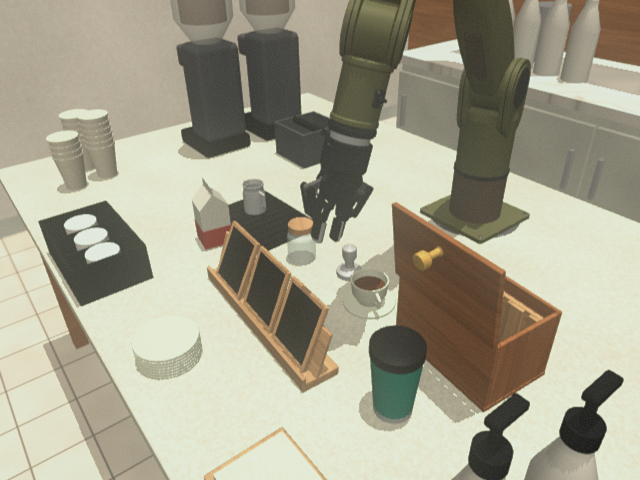

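View pics/t20.png

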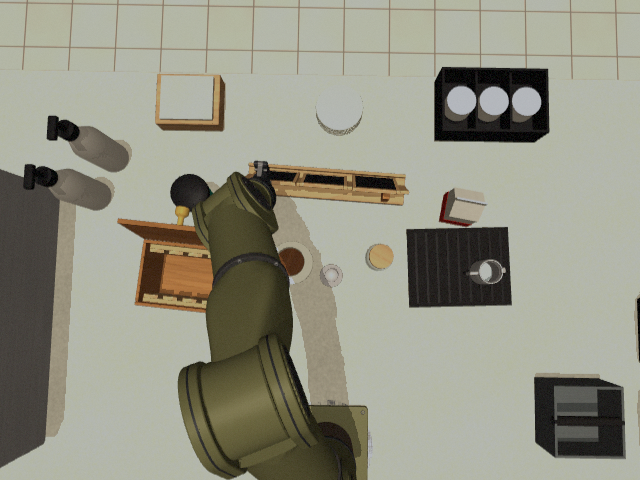

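All three slates are in the ledge, side by side at px (237,260), (267,285) and (300,325). The jug has been knocked on the mat from top px (465,265) to (488,271) and turned, so I'll measure it.

```bash
python3 - <<'E'
from h import *
p,W=cloud("top")
c=p[215:320,395:525];cv2.imwrite('pics/m1.png',cv2.resize(c,None,fx=6,fy=5)[:,:,::-1])
for n in("top","scene"):
    p,W=cloud(n)
    q=W.reshape(-1,3);q=q[np.all(np.isfinite(q),1)]
    m=(q[:,2]>12)&(q[:,2]<95)&(abs(q[:,0]-445)<80)&(q[:,1]<-300)&(q[:,1]>-480);t=q[m]
    print(n,"all",t.min(0).round(1),t.max(0).round(1))
    t=q[m&(q[:,2]>74)];print(" rim",t.min(0).round(1),t.max(0).round(1),cv2.minEnclosingCircle(t[:,:2].astype(np.float32)))
E
```

```text
top all [ 368.3 -447.    12. ] [ 474.4 -340.4   89.1]
 rim [ 412.7 -422.1   74.1] [ 467.7 -358.9   89.1] ((442.33795166015625, -390.4367370605469), 31.69717025756836)
scene all [ 411.4 -420.6   12.1] [ 471.8 -335.2   86.1]
 rim [ 411.4 -420.6   74.1] [ 470.2 -355.3   86.1] ((440.5788879394531, -387.2320861816406), 34.38970184326172)
```

View pics/m1.png

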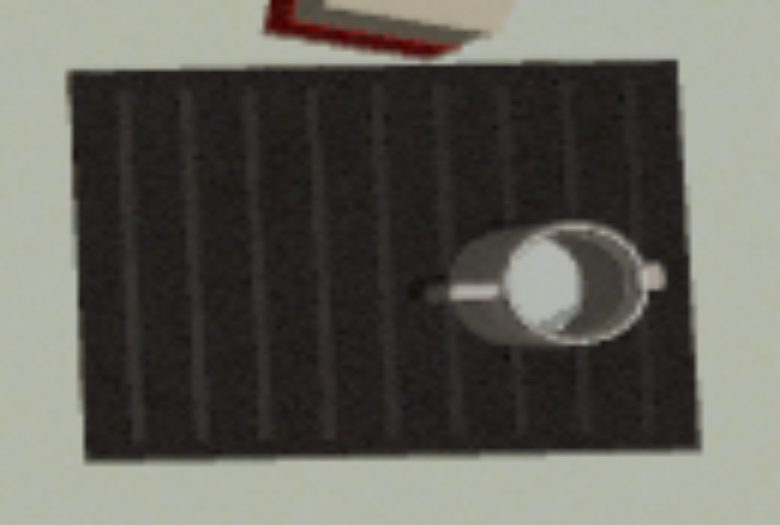

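The jug is upright near (441,-387) and wholly on the mat with about 35 mm margin, so it can stay. The first slate sits right at the 26° end of the range. With plenty of time left, I'll regrip it and set its foot closer to the board.

```bash
python3 -m inch '[[[0,-0.5,-0.4],[0,0,0],-0.1],[[0,0,-0.8],[0,0,0],-0.1],[[0,0,-0.9],[0,0,0],-0.1],[[0,0,-0.9],[0,0,0],-0.1],[[0,0,-0.9],[0,0,0],-0.1],[[0,0,-0.9],[0,0,0],-0.1],[[0,0,-0.7],[0,0,0],-0.1],[[0,0,-0.4],[0,0,0],-0.1],[[0,0,0],[0,0,0],-0.1],[[0,0,0],[0,0,0],-0.1]]'
python3 - <<'E'
from h import *
T=ledw(-43.5,-117,135);print(T)
plan(T+np.array([-20,0,60]),yawR(LY,17))
E
```

```text
t: 67.05
tcp_pos: [572.4, -106.3, 261.8]
ee_rot: [-1.563, -0.166, -0.254]
wrist_force: [0.1, -0.0, 0.1]
finger_gap: 38.4
[ 620.13807025 -103.87023975  135.        ]
tcp [ 572.4 -106.3  261.8] gap 38.4 F [ 0.1 -0.   0.1] t 67.05
J [ 0.31  0.55 -0.3   1.93  0.35  0.43 -0.29]
shift (cur frame) [0.22 1.79 0.09] (target frame) [0.17 1.8  0.1 ] turn [-0.04  0.02 -0.21]
```

```bash
python3 -m inch '[[[0.15,0.4,0.1],[0,0,-0.2],-0.1],[[0,0.5,0],[0,0,0],-0.1],[[0,0.5,0],[0,0,0],-0.1],[[0,0.3,0],[0,0,0],-0.1],[[0,0,0],[0,0,0],-0.1],[[0,0,0],[0,0,0],-0.1]]'
python3 - <<'E'
from h import *
T=ledw(-43.5,-117,135)
plan(T,yawR(LY,17));cloud('wrist','w22')
E
```

```text
t: 67.65
tcp_pos: [600.6, -92.6, 196.2]
ee_rot: [-1.555, -0.199, -0.268]
wrist_force: [0.4, 0.8, 1.2]
finger_gap: 38.5
tcp [600.6 -92.6 196.2] gap 38.5 F [0.4 0.8 1.2] t 67.65
J [ 0.21  0.67 -0.19  1.96  0.42  0.25 -0.37]
shift (cur frame) [ 0.03  1.61 -0.27] (target frame) [ 0.04  1.61 -0.25] turn [-0.1  0.1  0. ]
```

View pics/w22.png

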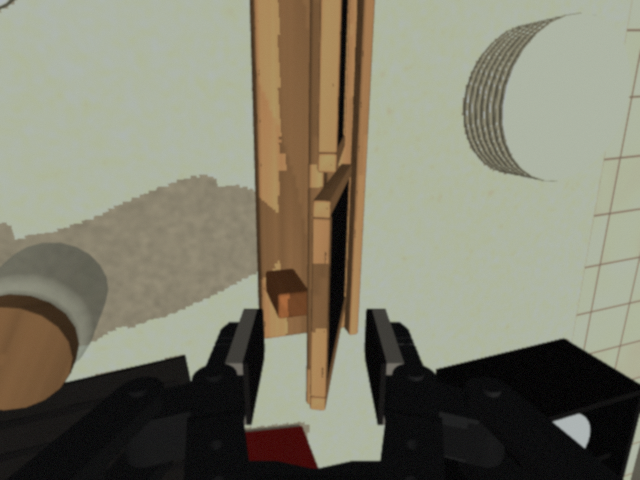

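The slate's top edge (px 320,300) lies between the open fingers. I'll descend along it.

```bash
python3 -m inch '[[[0,0.4,-0.25],[-0.1,0.1,0],-0.1],[[0,0.4,0],[0,0,0],-0.1],[[0,0.4,0],[0,0,0],-0.1],[[0,0,0],[0,0,0],-0.1],[[0,0,0],[0,0,0],-0.1]]'
python3 - <<'E'
from h import *
T=ledw(-43.5,-117,135)
plan(T,yawR(LY,17));cloud('wrist','w23')
E
```

```text
t: 68.2
tcp_pos: [616.8, -103.0, 153.4]
ee_rot: [-1.566, -0.192, -0.287]
wrist_force: [0.6, 0.3, -0.4]
finger_gap: 38.4
tcp [ 616.8 -103.   153.4] gap 38.4 F [ 0.6  0.3 -0.4] t 68.2
J [ 0.17  0.75 -0.11  1.95  0.44  0.16 -0.4 ]
shift (cur frame) [-0.06  0.46 -0.02] (target frame) [-0.05  0.46 -0.02] turn [ 0.   -0.    0.06]
```

View pics/w23.png

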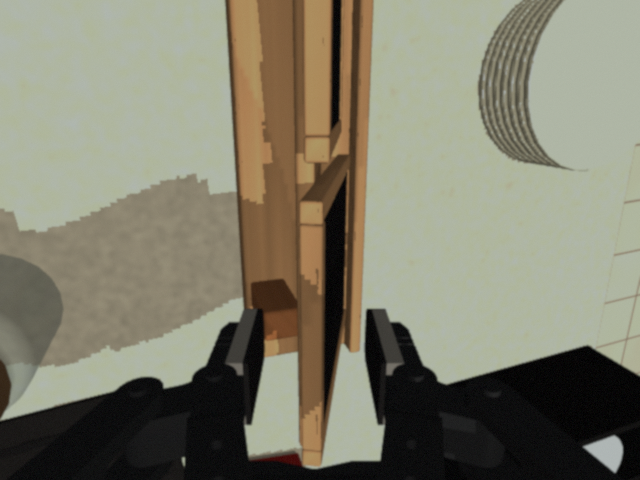

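```bash
python3 -m inch '[[[0,0.2,0],[0,0,0.3],-0.1],[[0,0.17,0],[0,0,0],-0.1],[[0,0,0],[0,0,0],-0.3],[[0,0,0],[0,0,0],-0.5],[[0,0,0],[0,0,0],-0.7],[[0,0,0],[0,0,0],-1],[[0,0,0],[0,0,0],-1],[[0,0,0],[0,0,0],-1]]' 25
python3 - <<'E'
from h import *
plan(ledw(-43.5,-117,135),yawR(LY,15));cloud('wrist','w24');led()
E
```

```text
t: 69.05
tcp_pos: [625.6, -103.4, 144.8]
ee_rot: [-1.566, -0.171, -0.266]
wrist_force: [2.1, 0.1, 2.4]
finger_gap: 9.1
tcp [ 625.6 -103.4  144.8] gap 9.1 F [2.1 0.1 2.4] t 69.05
J [ 0.18  0.77 -0.14  1.9   0.44  0.21 -0.39]
shift (cur frame) [-0.2   0.2  -0.02] (target frame) [-0.2   0.2  -0.02] turn [-0.01 -0.01  0.12]
scene y range above board [-166.2  178.6] ztop 148.1
scene -120 lean 22.0 front x at z=20 13.7 817 back off ~ 5.1
scene 0 lean 22.6 front x at z=20 10.8 1145 back off ~ 2.1
scene 120 lean 23.3 front x at z=20 12.1 1492 back off ~ 3.3
top y range above board [-80.6 174.7] ztop 146.4
top -120 lean 22.0 front x at z=20 14.6 48 back off ~ 5.9
top 0 lean 22.5 front x at z=20 11.9 260 back off ~ 3.2
top 120 lean 23.2 front x at z=20 13.2 277 back off ~ 4.5
```

View pics/w24.png

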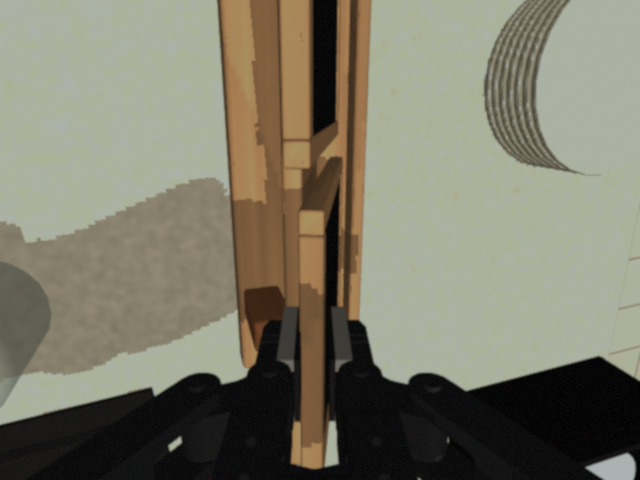

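```bash
python3 -m inch '[[[-0.12,-0.03,0],[0,0,0],-1],[[-0.12,0,0],[0,0,0],-1],[[0,0,0],[0,0,0],-1],[[0,0,0],[0,0,0],-1]]'
python3 - <<'E'
from h import *
plan();led(('scene',))
E
```

```text
t: 69.6
tcp_pos: [622.1, -103.0, 145.8]
ee_rot: [-1.564, -0.183, -0.278]
wrist_force: [1.0, -0.9, 3.3]
finger_gap: 8.1
tcp [ 622.1 -103.   145.8] gap 8.1 F [ 1.  -0.9  3.3] t 69.6
J [ 0.17  0.77 -0.13  1.92  0.44  0.18 -0.39]
shift (cur frame) [0. 0. 0.] (target frame) [0. 0. 0.] turn [0. 0. 0.]
scene y range above board [-165.9  178.6] ztop 147.0
scene -120 lean 20.6 front x at z=20 7.9 809 back off ~ -0.7
scene 0 lean 22.6 front x at z=20 10.9 1129 back off ~ 2.2
scene 120 lean 23.3 front x at z=20 12.0 1488 back off ~ 3.3
```

Its foot is now at the board and it leans at about 20.6°. Release and retract.

```bash
python3 -m inch '[[[0,0,0],[0,0,0],-0.75],[[0,0,0],[0,0,0],-0.65],[[0,0,0],[0,0,0],-0.55],[[0,0,0],[0,0,0],-0.4],[[0,0,0],[0,0,0],-0.3],[[0,0,0],[0,0,0],-0.3],[[-0.06,-0.3,0],[0,0,0],-0.3],[[-0.04,-0.4,0],[0,0,0],-0.3],[[0,-0.5,0],[0,0,0],-0.3],[[0,-0.6,0],[0,0,0],-0.3],[[0,-0.6,0],[0,0,0],-0.3],[[0,-0.6,0],[0,0,0],-0.3],[[0,0,0],[0,0,0],-0.3]]'
python3 - <<'E'
from h import *
plan(ledw(-43.5,-117,135));led(('scene','top'))
E
```

```text
t: 70.95
tcp_pos: [572.9, -100.8, 266.3]
ee_rot: [-1.569, -0.17, -0.264]
wrist_force: [0.1, -0.5, 0.1]
finger_gap: 29.7
tcp [ 572.9 -100.8  266.3] gap 29.7 F [ 0.1 -0.5  0.1] t 70.95
J [ 0.29  0.54 -0.29  1.94  0.37  0.43 -0.32]
shift (cur frame) [ 0.24  3.48 -0.  ] (target frame) [ 0.24  3.48 -0.  ] turn [0. 0. 0.]
scene y range above board [-167.   178.6] ztop 143.0
scene -120 lean 25.2 front x at z=20 15.7 914 back off ~ 6.8
scene 0 lean 22.7 front x at z=20 11.0 1116 back off ~ 2.3
scene 120 lean 23.2 front x at z=20 12.0 1473 back off ~ 3.3
top y range above board [-170.7  173.8] ztop 146.0
top -120 lean 25.1 front x at z=20 16.5 192 back off ~ 7.7
top 0 lean 22.5 front x at z=20 11.8 255 back off ~ 3.1
top 120 lean 23.2 front x at z=20 13.2 268 back off ~ 4.5
```

The slates now lean at 25.2°, 22.6° and 23.2°, all in range. To shut the lid I'll bring closed fingers behind it and swing it toward the robot.

```bash
python3 -m inch '[[[0,-0.6,0.3],[0,0,0.5],-1],[[0,-0.6,0.6],[0,0,0.5],-1],[[0,-0.6,0.8],[0,0,0.5],-1],[[0,-0.4,0.8],[0,0,0.5],-1],[[0,0,0.8],[0,0,0],-1],[[0,0,0.8],[0,0,0],-1],[[0,0,0.8],[0,0,0],-1],[[0,0,0.8],[0,0,0],-1],[[0,0,0.8],[0,0,0],-1],[[0,0,0.6],[0,0,0],-1],[[0,0,0.3],[0,0,0],-1],[[0,0,0],[0,0,0],-1]]'
python3 - <<'E'
from h import *
plan(boxw(140,-50,370),yawR(84.45))
E
```

```text
t: 72.25
tcp_pos: [569.5, 203.3, 338.8]
ee_rot: [-1.578, 0.086, -0.017]
wrist_force: [0.8, -0.1, -0.6]
finger_gap: -0.2
tcp [569.5 203.3 338.8] gap -0.2 F [ 0.8 -0.1 -0.6] t 72.25
J [-0.21  0.61 -0.37  1.47  0.22  1.14 -0.68]
shift (cur frame) [-0.62 -0.76  1.16] (target frame) [ 1.15 -0.78  0.63] turn [ -0.19 -11.02  -0.31]
```

```bash
python3 -m inch '[[[0,-0.4,0],[0,-0.92,0],-1],[[0,-0.4,0],[0,-0.92,0],-1],[[0,0,0],[0,-0.92,0],-1],[[0,0,0],[0,-0.92,0],-1],[[0,0,0],[0,-0.92,0],-1],[[0,0,0],[0,-0.92,0],-1],[[0,0,0],[0,-0.92,0],-1],[[0,0,0],[0,-0.92,0],-1],[[0,0,0],[0,-0.92,0],-1],[[0,0,0],[0,-0.92,0],-1],[[0,0,0],[0,-0.92,0],-1],[[0,0,0],[0,-0.92,0],-1],[[0,0,0],[0,0,0],-1]]'
python3 - <<'E'
from h import *
plan(boxw(140,-50,360),yawR(84.45))
E
```

```text
t: 73.55
tcp_pos: [573.7, 171.8, 364.5]
ee_rot: [-1.228, -1.105, 1.215]
wrist_force: [0.6, -0.2, -1.0]
finger_gap: -0.1
tcp [573.7 171.8 364.5] gap -0.1 F [ 0.6 -0.2 -1. ] t 73.55
J [ 0.04  0.66 -0.79  1.42  0.47  1.32  0.71]
shift (cur frame) [1.95 0.07 0.74] (target frame) [1.92 0.11 0.81] turn [-0.37  0.24 -0.3 ]
```

```bash
python3 -m inch '[[[0.4,0,0.2],[-0.35,0.24,-0.3],-1],[[0.6,0,0.2],[0,0,0],-1],[[0.6,0,0.2],[0,0,0],-1],[[0.3,0,0.1],[0,0,0],-1],[[0,0,0],[0,0,0],-1],[[0,0,0],[0,0,0],-1]]'
python3 - <<'E'
from h import *
plan(boxw(140,-50,290),yawR(84.45))
p,W=cloud('scene','s30')
a=np.radians(BY);q=W.reshape(-1,3);q=q[np.all(np.isfinite(q),1)]
d=q[:,:2]-B;bx=d[:,0]*np.cos(a)+d[:,1]*np.sin(a);by=-d[:,0]*np.sin(a)+d[:,1]*np.cos(a)
for lo in (160,200,240,280):
    m=(q[:,2]>lo)&(q[:,2]<lo+8)&(by>30)&(by<110)&(bx>60)&(bx<130)
    if m.sum()>5: print(lo+4,np.percentile(bx[m],[10,50,90]).round(1),m.sum())
E
```

```text
t: 74.15
tcp_pos: [555.6, 241.2, 361.6]
ee_rot: [-1.272, -1.11, 1.121]
wrist_force: [0.1, -0.3, 0.7]
finger_gap: -0.1
tcp [555.6 241.2 361.6] gap -0.1 F [ 0.1 -0.3  0.7] t 74.15
J [-0.07  0.64 -0.78  1.46  0.47  1.24  0.54]
shift (cur frame) [0.25 1.79 0.19] (target frame) [0.24 1.79 0.19] turn [-0.01 -0.22 -0.06]
164 [84.7 85.9 86.8] 151
204 [89.9 90.9 91.8] 162
244 [94.6 95.8 97. ] 190
284 [ 99.9 100.9 101.9] 197
```

View pics/s30.png

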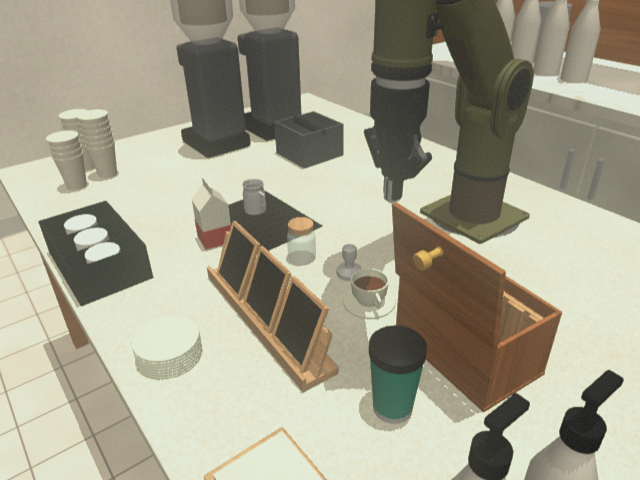

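The scene view confirms the lid at about 97°, with its outer face at box x = 101 near the top. The fingers are beyond it, so I'll descend.

```bash
python3 -m inch '[[[0.25,0.2,0.15],[0,-0.22,-0.05],-1],[[0,0.5,0],[0,0,0],-1],[[0,0.6,0],[0,0,0],-1],[[0,0.5,0],[0,0,0],-1],[[0,0,0],[0,0,0],-1]]'
python3 - <<'E'
from h import *
plan(boxw(112,-50,290),yawR(84.45))
E
```

```text
t: 74.7
tcp_pos: [551.5, 249.3, 285.5]
ee_rot: [-1.255, -1.136, 1.138]
wrist_force: [0.1, 0.1, -0.1]
finger_gap: -0.0
tcp [551.5 249.3 285.5] gap -0.0 F [ 0.1  0.1 -0.1] t 74.7
J [-0.09  0.72 -0.75  1.58  0.54  1.07  0.48]
shift (cur frame) [ 0.04 -0.11  0.77] (target frame) [ 0.04 -0.11  0.77] turn [-0.   -0.01 -0.01]
```

```bash
python3 -m inch '[[[0,0,0.3],[0,0,0],-1],[[0,0,0.4],[0,0,0],-1],[[0,0,0.4],[0,0,0],-1],[[0,0,0.4],[0,0,0],-1],[[0,0,0],[0,0,0],-1]]'
python3 - <<'E'
from h import *
plan(boxw(18,-50,285),yawR(84.45));cloud('scene','s31')
E
```

```text
t: 75.2
tcp_pos: [494.2, 254.7, 287.9]
ee_rot: [-1.259, -1.14, 1.13]
wrist_force: [0.4, 0.4, 0.6]
finger_gap: 0.2
tcp [494.2 254.7 287.9] gap 0.2 F [0.4 0.4 0.6] t 75.2
J [-0.11  0.64 -0.77  1.73  0.53  0.98  0.39]
shift (cur frame) [0.04 0.06 1.68] (target frame) [0.05 0.07 1.68] turn [ 0.05 -0.03  0.02]
```

View pics/s31.png

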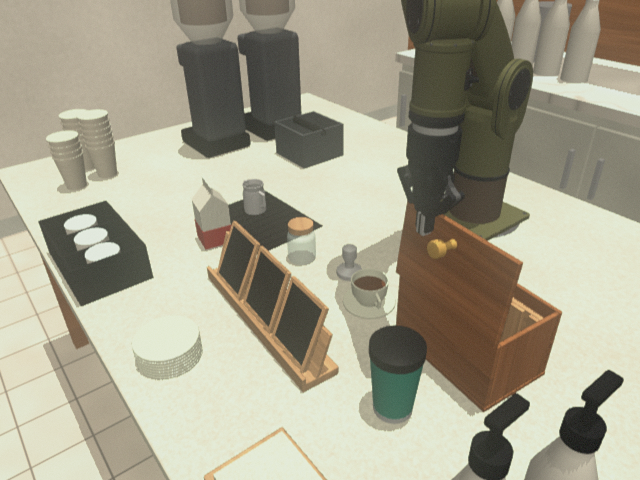

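The lid follows and is now at about 80°.

```bash
python3 -m inch '[[[0,0.05,0.4],[0,0,0],-1],[[0,0.05,0.4],[0,0,0],-1],[[0,0.05,0.4],[0,0,0],-1],[[0,0.05,0.4],[0,0,0],-1],[[0,0,0],[0,0,0],-1]]'
python3 - <<'E'
from h import *
cat='''lid push: tip target at u=125 along lid on outer face (w=10+?)'''
for th in(60,50,45,40):
    t=np.radians(th);u=128;x=75-u*np.cos(t)+10*np.sin(t);z=145.5+u*np.sin(t)+10*np.cos(t)
    print(th,"contact box x,z",round(x,1),round(z,1),end=' ');plan(boxw(x+8,-50,z+25),yawR(84.45))
cloud('scene','s32')
E
```

```text
t: 75.75
tcp_pos: [440.3, 260.6, 281.3]
ee_rot: [-1.269, -1.144, 1.112]
wrist_force: [0.2, 0.4, 0.1]
finger_gap: -0.2
60 contact box x,z 19.7 261.4 tcp [440.3 260.6 281.3] gap -0.2 F [0.2 0.4 0.1] t 75.75
J [-0.15  0.59 -0.76  1.87  0.53  0.88  0.28]
shift (cur frame) [ 0.03 -0.13  0.08] (target frame) [ 0.03 -0.13  0.08] turn [ 0.14 -0.11  0.06]
50 contact box x,z 0.4 250.0 tcp [440.3 260.6 281.3] gap -0.2 F [0.2 0.4 0.1] t 75.75
J [-0.15  0.59 -0.76  1.87  0.53  0.88  0.28]
shift (cur frame) [0.03 0.15 0.57] (target frame) [0.03 0.16 0.56] turn [ 0.14 -0.11  0.06]
45 contact box x,z -8.4 243.1 tcp [440.3 260.6 281.3] gap -0.2 F [0.2 0.4 0.1] t 75.75
J [-0.15  0.59 -0.76  1.87  0.53  0.88  0.28]
shift (cur frame) [0.02 0.32 0.79] (target frame) [0.03 0.33 0.78] turn [ 0.14 -0.11  0.06]
40 contact box x,z -16.6 235.4 tcp [440.3 260.6 281.3] gap -0.2 F [0.2 0.4 0.1] t 75.75
J [-0.15  0.59 -0.76  1.87  0.53  0.88  0.28]
shift (cur frame) [0.02 0.5  1.  ] (target frame) [0.03 0.52 0.99] turn [ 0.14 -0.11  0.06]
```

View pics/s32.png

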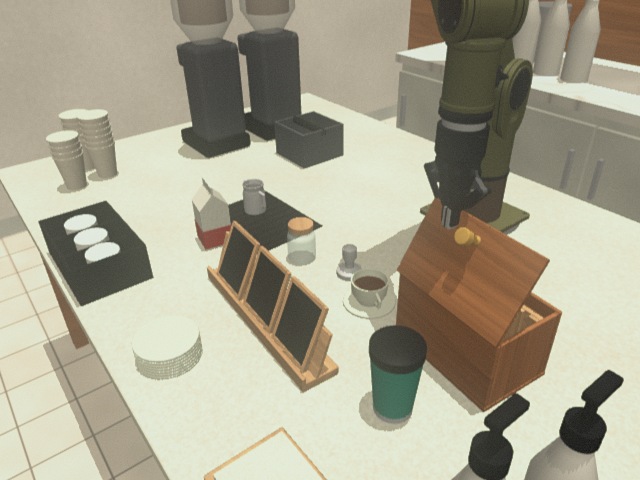

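```bash
python3 -m inch '[[[0,0.15,0.3],[0.1,-0.1,0.05],-1],[[0,0.2,0.3],[0,0,0],-1],[[0,0.2,0.3],[0,0,0],-1],[[0,0.2,0.2],[0,0,0],-1],[[0,0,0],[0,0,0],-1]]'
python3 - <<'E'
from h import *
for th in(40,30,20,10,0):
    t=np.radians(th);u=128;x=75-u*np.cos(t)+10*np.sin(t);z=145.5+u*np.sin(t)+10*np.cos(t)
    print(th,"contact box x,z",round(x,1),round(z,1),end=' ');plan(boxw(x+6,-50,z+25),yawR(84.45))
cloud('scene','s33')
E
```

```text
t: 76.3
tcp_pos: [401.0, 265.5, 249.7]
ee_rot: [-1.26, -1.139, 1.128]
wrist_force: [0.5, 0.0, -0.2]
finger_gap: 0.1
40 contact box x,z -16.6 235.4 tcp [401.  265.5 249.7] gap 0.1 F [ 0.5  0.  -0.2] t 76.3
J [-0.22  0.59 -0.74  1.99  0.58  0.77  0.17]
shift (cur frame) [ 0.01 -0.27  0.05] (target frame) [ 0.01 -0.27  0.05] turn [ 0.05 -0.04  0.02]
30 contact box x,z -30.9 218.2 tcp [401.  265.5 249.7] gap 0.1 F [ 0.5  0.  -0.2] t 76.3
J [-0.22  0.59 -0.74  1.99  0.58  0.77  0.17]
shift (cur frame) [0.   0.16 0.41] (target frame) [0.01 0.16 0.4 ] turn [ 0.05 -0.04  0.02]
20 contact box x,z -41.9 198.7 tcp [401.  265.5 249.7] gap 0.1 F [ 0.5  0.  -0.2] t 76.3
J [-0.22  0.59 -0.74  1.99  0.58  0.77  0.17]
shift (cur frame) [0.   0.65 0.68] (target frame) [0.01 0.65 0.68] turn [ 0.05 -0.04  0.02]
10 contact box x,z -49.3 177.6 tcp [401.  265.5 249.7] gap 0.1 F [ 0.5  0.  -0.2] t 76.3
J [-0.22  0.59 -0.74  1.99  0.58  0.77  0.17]
shift (cur frame) [-0.    1.17  0.87] (target frame) [0.01 1.18 0.87] turn [ 0.05 -0.04  0.02]
0 contact box x,z -53.0 155.5 tcp [401.  265.5 249.7] gap 0.1 F [ 0.5  0.  -0.2] t 76.3
J [-0.22  0.59 -0.74  1.99  0.58  0.77  0.17]
shift (cur frame) [-0.    1.72  0.97] (target frame) [0.01 1.73 0.96] turn [ 0.05 -0.04  0.02]
```

View pics/s33.png

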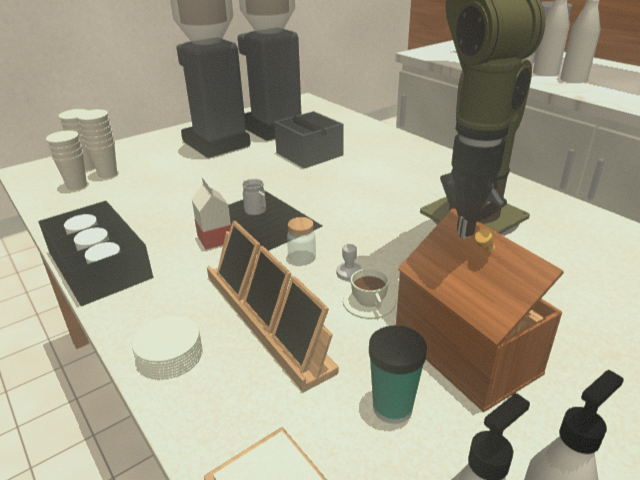

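```bash
python3 -m inch '[[[0,0.2,0.3],[0,0,0],-1],[[0,0.3,0.25],[0,0,0],-1],[[0,0.3,0.2],[0,0,0],-1],[[0,0.3,0.1],[0,0,0],-1],[[0,0.3,0.1],[0,0,0],-1],[[0,0.2,0],[0,0,0],-1],[[0,0,0],[0,0,0],-1]]'
python3 - <<'E'
from h import *
plan(boxw(-46,-50,180.5),yawR(84.45))
cloud('scene','s34')
E
```

```text
t: 77.05
tcp_pos: [369.8, 271.6, 184.8]
ee_rot: [-1.264, -1.141, 1.117]
wrist_force: [0.2, -0.2, -0.3]
finger_gap: 0.4
tcp [369.8 271.6 184.8] gap 0.4 F [ 0.2 -0.2 -0.3] t 77.05
J [-0.35  0.66 -0.61  2.12  0.73  0.56 -0.04]
shift (cur frame) [-0.07  0.11  0.14] (target frame) [-0.07  0.11  0.14] turn [ 0.1  -0.09  0.05]
```

View pics/s34.png

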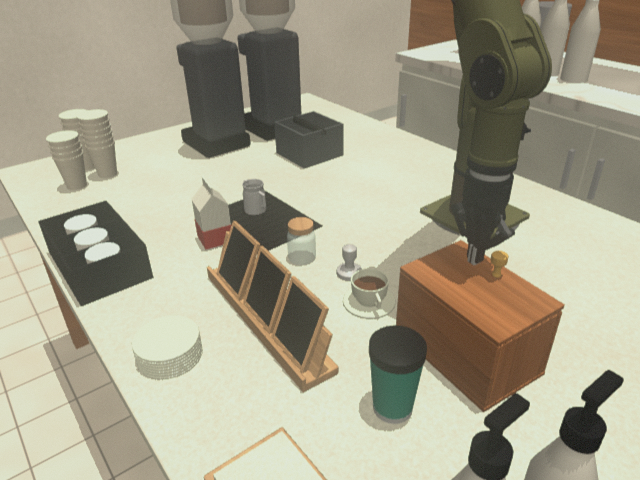

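Nearly shut. I'll press down gently until the force rises.

```bash
python3 -m inch '[[[-0.05,0.15,0.05],[0,0,0],-1],[[0,0.1,0],[0,0,0],-1],[[0,0,0],[0,0,0],-1]]'
python3 -m inch '[[[-0.05,0.2,0.05],[0,0,0],-1],[[0,0.15,0],[0,0,0],-1],[[0,0,0],[0,0,0],-1]]'
```

```text
t: 77.4
tcp_pos: [369.4, 271.9, 181.6]
ee_rot: [-1.27, -1.151, 1.108]
wrist_force: [-0.3, -0.4, -0.4]
finger_gap: 0.0
t: 77.7
tcp_pos: [369.5, 272.6, 182.7]
ee_rot: [-1.283, -1.171, 1.093]
wrist_force: [-0.4, 0.0, -0.7]
finger_gap: -0.1
```

```bash
cat >> h.py <<'E'
def lidang():
    for cam in('scene','top'):
        p,W=cloud(cam)
        a=np.radians(BY);q=W.reshape(-1,3);q=q[np.all(np.isfinite(q),1)]
        d=q[:,:2]-B;bx=d[:,0]*np.cos(a)+d[:,1]*np.sin(a);by=-d[:,0]*np.sin(a)+d[:,1]*np.cos(a)
        m=(q[:,2]>146)&(q[:,2]<180)&(by>25)&(by<108)&(abs(bx)<70)
        l=np.polyfit(bx[m],q[m,2],1);r=q[:,2]-np.polyval(l,bx);m&=abs(r)<3;l=np.polyfit(bx[m],q[m,2],1)
        print(cam,"lid angle",np.degrees(np.arctan(-l[0])).round(2),"z mid",l[1].round(1),m.sum())
E
python3 - <<'E'
from h import *
lidang();plan(boxw(-46,-50,180.5),yawR(84.45))
E
```

```text
scene lid angle -0.04 z mid 155.4 2972
top lid angle -0.02 z mid 155.5 1279
tcp [369.9 273.  181.4] gap -0.2 F [-0.3  0.4 -0.7] t 77.8
J [-0.39  0.65 -0.56  2.15  0.79  0.51 -0.11]
shift (cur frame) [-0.11  0.01  0.14] (target frame) [-0.1   0.02  0.14] turn [ 0.33 -0.09  0.14]
```

The lid is shut (0.0° from both cameras). I'll lift clear and make the final checks.

```bash
python3 -m inch '[[[0,-0.3,0],[0,0,0],-1],[[0,-0.6,0],[0,0,0],-1],[[0,-0.7,0],[0,0,0],-1],[[0,-0.7,0],[0,0,0],-1],[[0,-0.7,0],[0,0,0],-1],[[0,-0.5,0.4],[0,0,0],-1],[[0,0,0],[0,0,0],-1],[[0,0,0],[0,0,0],-1]]'
python3 - <<'E'
from h import *
plan();lidang();led()
p,W=cloud('top','t40');cloud('scene','s40')
for nm,(a,b,c,d) in dict(tumbler=(165,220,170,218),cup=(265,318,238,288),tamper=(318,346,260,290),jar=(365,396,240,274),carton=(438,488,184,228)).items():
    for n,A in(("0",np.load("W0.npy")),("1",W)):
        q=A[c:d,a:b].reshape(-1,3);q=q[q[:,2]>15];t=q[q[:,2]>np.percentile(q[:,2],98)-8];print(nm,n,((t.min(0)+t.max(0))/2).round(1),q.min(0).round(0),q.max(0).round(0))
q=W.reshape(-1,3);q=q[np.all(np.isfinite(q),1)]
m=(q[:,2]>74)&(q[:,2]<95)&(abs(q[:,0]-445)<80)&(q[:,1]<-290)&(q[:,1]>-480);t=q[m];print("jug",t.min(0),t.max(0))
E
```

```text
t: 78.6
tcp_pos: [348.8, 270.9, 323.0]
ee_rot: [-1.283, -1.162, 1.092]
wrist_force: [-0.0, -0.3, 0.1]
finger_gap: 0.6
tcp [348.8 270.9 323. ] gap 0.6 F [-0.  -0.3  0.1] t 78.6
J [-0.21  0.42 -0.82  2.01  0.45  0.85  0.17]
shift (cur frame) [0. 0. 0.] (target frame) [0. 0. 0.] turn [0. 0. 0.]
scene lid angle -0.02 z mid 155.3 2967
top lid angle -0.02 z mid 155.6 1724
scene y range above board [-166.2  178.7] ztop 142.9
scene -120 lean 25.2 front x at z=20 15.7 917 back off ~ 6.8
scene 0 lean 22.5 front x at z=20 10.8 1111 back off ~ 2.1
scene 120 lean 23.2 front x at z=20 12.0 1489 back off ~ 3.3
top y range above board [-170.6  173.2] ztop 146.7
top -120 lean 25.1 front x at z=20 16.4 316 back off ~ 7.6
top 0 lean 22.6 front x at z=20 11.9 250 back off ~ 3.3
top 120 lean 23.1 front x at z=20 13.1 269 back off ~ 4.4
tumbler 0 [609.3 322.7 149. ] [566. 279.  15.] [652. 367. 155.]
tumbler 1 [609.1 322.5 149. ] [566. 279.  16.] [652. 366. 154.]
cup 0 [457.4  94.9  58.8] [419.  57.  15.] [495. 149.  65.]
cup 1 [457.4  98.8  57.9] [420.  57.  24.] [495. 149.  63.]
tamper 0 [425.8  -6.8  74.6] [399. -32.  15.] [452.  18.  79.]
tamper 1 [425.9  -6.9  75.7] [399. -35.  15.] [452.  18.  81.]
jar 0 [ 472.5 -124.3   97.6] [ 440. -153.   15.] [503. -92. 103.]
jar 1 [ 472.5 -124.3   96.1] [ 440. -153.   16.] [503. -91. 101.]
carton 0 [ 597.3 -321.7  161.4] [ 555. -361.   15.] [ 639. -280.  168.]
carton 1 [ 597.1 -320.8  160.8] [ 556. -360.   15.] [ 638. -280.  167.]
jug [ 412.72687354 -423.21877607   74.0876807 ] [ 467.86578594 -358.32021178   88.99200357]
```

View pics/t40.png

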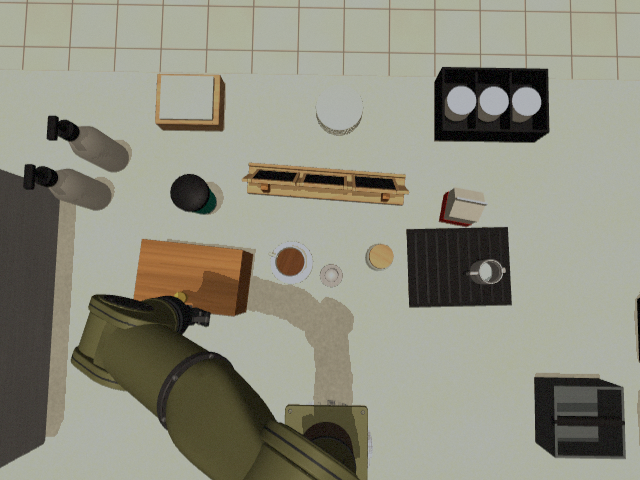

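View pics/s40.png

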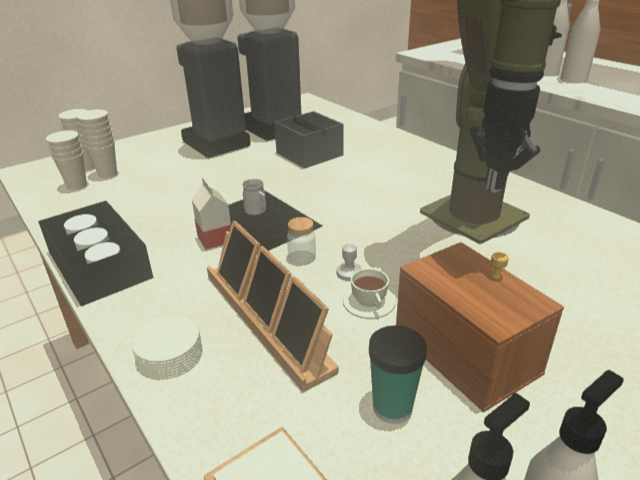

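The final views show the lid shut, three slates leaning in the ledge, the jug upright on the mat (px 488,271 from the top), and the bystanders where they started. The robot is clear of everything.

```bash
python3 -c "
from cell import workorder
print(workorder.hand_in())"
```

```text
the job is handed in; nothing more can be done
None
```

The job is handed in, at about 79 s of the 210 s allowed. The one jug present is on the bar mat, all three slates present are in the ledge, and the lid of the empty box is shut.

- **Jug:** upright and wholly on the mat. It was knocked about 5 cm along the mat while the arm was elsewhere. I left it there, with about 35–40 mm to spare at the nearest edge.
- **Slates:** they stand side by side and lean on the board at about 25°, 22.6° and 23°. The first came to rest at 26°, the end of the range, so I regripped it and set it back. It slid a little on release and ended at about 25°.
- **Lid:** 0.0° from both cameras.
- **Bystanders:** tumbler, tamper, jar and carton read within about 2 mm of where they started. The cup's top reading differs by 4 mm in y, but its outline is unchanged, so I take that as depth noise.
- **Robot:** clear of everything, and the wrist force readings stayed below about 10 N.

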